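# Set the roller gap of a bench dough sheeter with a gauge blade

### The arm

A 6-joint arm with a two-finger parallel gripper is mounted at the origin on the work surface. World frame = base frame: x ahead of the robot, y to its left, z up, the work surface at z = 0. Lengths are in m, angles in rad, forces in N, time in s.
With the tool pointing down it reaches from about 0.325 to 0.9 m from the base axis. Payload 6.1 kg.
Tool frame: the origin (TCP) lies midway between the tips of the shut fingers; the grasp point (between the pads) lies 19 mm behind it; z points along the fingers, y is the line along which they close (so a half turn about z gives the same grasp; the last joint's range is limited). The gripper opens to 87 mm and grips with 3 to 60 N. Pads are 19 mm wide; open, the fingers measure 117 mm over their backs; the gripper's body (75 mm by 190 mm) begins 51 mm behind the grasp point.
Start: joints at [-1.359, 0.22, 1.526, -0, 1.395, -0.126], TCP at [0.207, -0.59, 0.223] pointing down, gripper open.
Joint ranges: [-2.98, 2.98], [-0.91, 2.08], [0.09, 2.57], [-1.24, 4.39], [0.2, 2.65], [-2.68, 2.68]. Speed limits (rad/s): [2.57, 2.57, 3.01, 3.14, 3.14, 3.14].

### API

Orientations are given as [roll, pitch, yaw] about the fixed x, y, z axes, in that order (R = Rz(yaw) Ry(pitch) Rx(roll)).
In Python, from plant import read_state, snapshot, camera_params, close_job, spot_in, pinpoint gives the robot as it stands. The module is installed in compiled form; this text tells all that it offers.
- The arm moves only by the tool move_arm, never from a script. Its argument "series" is a list of rows, each an object with "slide": the shift along the tool's x, y, z in m, a list of three; "angular": the turn, a rotation vector about the tool's x, y, z in rad, a list of three. In form: [{"slide": [tx, ty, tz], "angular": [wx, wy, wz]}, ...]. A call has 1 to 5 rows; each row is the pose to reach, as a shift and turn from the pose commanded when the call began, along the tool's axes at that moment; what a row does not reach only later rows make up. A row lasts 1/10 s, in which the tool goes at most 50 mm and 8.59 degrees, less where a joint would pass 70% of its speed; a pose out of reach is approached as far as the arm can. A call with a gripper value outside its range is refused whole. "grip" is the opening, from -1 (shut) to 1 (fully open), so that 0 is half open, set as the call begins (left out, the last holds). The fingers move at their own pace and stop on an object; "force" is the grip in N (left out, the last holds). Time passes only in rows, so rows that repeat a pose let the fingers close. It gives the time, the measured TCP pose, the force, the opening and the grip force at its end, in the units of the state.
- read_state(): the state, without advancing time (a new reading comes with each control period).
- snapshot(name): name is "scene" or "top" or "wrist"; returns the picture (384x512x3 uint8, red, green, blue); there is no depth.
- camera_params(name): a dict with "K" (3x3 intrinsics, pixels), "k1" (the pictures are not rectified: a ray, as slopes to the right and down, at radius r is drawn at 1 + k1 r^2 times it, then the intrinsics apply), "rvec" (rotation vector, rad) and "tvec" (3), from world to camera coordinates, as OpenCV has them. Camera axes: x right, y down, z forward; pixel columns grow to the right and rows downward; lengths in m; the calibration is good to about 2 mm. A picture is of the moment at which its call begins: read the wrist's pose just before it. camera_params takes no time and is no camera call; for the wrist camera it gives the pose at the moment of the call.
- close_job(): hands the job in; it is judged then, once.
Trained networks look in the newest picture that a camera, given by its name, has taken for a name from the list of things; names that differ only in an ending like _2 or _b are one class to them, and where a whole thing is asked for, a point or a joint stands for the part that bears it (a point fixed in the world has none). Each returns a list of dicts, best first, with "confidence" (0 to 1); they miss things now and then, are a little off and sometimes report something else, mostly with a low value. They report only what shows in the picture. A call takes as long as a camera call. They do not tell look-alikes from the thing itself.
- spot_in(name, camera): "bbox" ([centre column, centre row, width, height] in pixels, round what is visible of it).
- pinpoint(name, camera): "xy" ([column, row] in pixels: a listed point, or the origin of a listed thing).
The state is a dict: "time_s": time; "qpos": joint angles; "joint_vel": joint speeds; "joint_torque": joint torques, N m; "eef_pos": TCP position; "tool_rot": TCP orientation; "ft_force": force on the tool from outside, world axes, zero at the start; "ft_torque": the same for the moment, N m; "opening": opening from 0.0 (shut) to 1.0 (fully open); "gripper_force": force on a finger pad.
Only numpy, scipy, OpenCV 4.12 (cv2) and the standard library are available. Lean on these libraries where they do the work, as an engineer would, in place of code of your own. Each camera call takes 0.05 s, during which the arm holds its last target. There are 200 camera calls.

### The job

The roller gap of this dough sheeter has to be set to 4 mm. Lay the red-handled 4 mm gauge on the feed bed with its blade well through the open gap under the middle of the roller, then turn the crank on top clockwise to bring the roller down until the blade just drags: nipped so lightly that a gentle pull of about 4 to 7 N on the handle still slides it. Never clamp it hard; leave the gauge lying flat there, nipped in the gap, and leave everything else alone.

Things in the scene. Friction and masses are not known exactly. Their poses are not given: they have to be found in the camera images.
- sheeter: white bench dough sheeter, fixed. Steel feed bed, surface 60 mm above the table, from x -190 to +145 mm, 226 mm wide, side lips 10 mm high. Origin on the table below the middle of the nip; x along the bed away from its feed side (the robot's side), y along the roller. Side plates at y +-119, x -52 to 52 mm; bridge 50 mm deep in x on top; both 186 mm high. Gear case on the +y side.
- nip (a point): point on the bed surface (60 mm above the table) under the middle of the roller, where the gap is narrowest; the gap is open to both sides along x.
- roller: white roller, 60 mm diameter, 188 mm long, does not turn; origin mid-shaft. Worn out of true: its underside is 30 mm below the shaft +-0.7 mm, which the pose does not tell. Gap at start 5.5 to 9 mm. It hangs on disc springs under the screw: once it touches the blade, each mm of travel adds about 12 N of nip (8 N per rad of crank). About 5 N is right; over 20 N is clamped hard.
- screw_axis (a point): point on the vertical axis of the adjusting screw, 239 mm above the table, straight above the nip, level with the crank knob's centre. Dark handwheel, 104 mm diameter, top 214 mm above the table. Clockwise from above lowers the roller 4 mm a turn (0.64 mm per rad), anticlockwise raises it; it stays where it is left and turns with about 0.1 N m.
- crank_knob (a point): centre of the black upright crank knob on the handwheel, 18 mm diameter, 42 mm tall (218 to 260 mm above the table), 40 mm from the screw axis. The knob spins freely on its pin, so a hand can hold it and go round the circle without twisting.
- gauge_red: 4 mm gauge, 0.13 to 0.2 kg, lying flat: steel blade 20 wide, 4 mm thick; red upright handle 60 x 14 x 30 mm (long, wide, high), level with the blade underneath. Origin on the underside below the handle's middle; x along the blade, z up. Drawn out slowly it drags with 1 to 1.2 times the nip, more if the hand presses it down. Pushing or lifting the handle can wedge the blade under the roller.
- gauge_red_grip (a point): centre of the red handle, half-way up (15 mm above the gauge's underside); 14 mm wide across the blade's direction.
- gauge_red_tip (a point): end of the red gauge's blade, on its underside, 150 mm ahead of the handle's centre. Well through the gap: at least 10 mm beyond the nip (20 to 30 mm is usual).
- gauge_blue: the 8 mm gauge, same shape with a blue handle; not wanted. Origin under the handle's middle.
- scraper: bench scraper, steel blade 100 x 150 mm with a white round handle, lying flat. Origin under its middle. Leave alone.
- shaker: clear flour shaker with a red cap, 70 mm diameter, 130 mm tall. Origin under its middle. Leave alone.
- cutter: round steel pastry cutter, 74 mm diameter, 45 mm tall. Origin under its middle. Leave alone.
- jar: jar with a red lid, 72 mm diameter, 120 mm tall. Origin under its middle. Leave alone.
Not all that is in view belongs to the job. What is shaped like the gauge_red but green is not meant.

How it is judged:
By the outcome, as a careful person would: the job done as asked, in the order asked, and still so for the second after the job is handed in, with the robot touching nothing.
It also fails if it takes over 72 s, if anything falls off the work surface, if the arm or the gripper's body presses on something with over 40 N, if the wrist force passes 120 N, or if a joint passes its speed limit or range.

## Working session

There is one attempt and no reset: what is moved stays moved. The work goes in short steps, Python scripts to look and compute and a tool call to move; the robot and the scene stay as the last step left them, time stands still between calls to the robot, and variables do not carry over. Pictures are saved under pics/ and viewed, at most 10 in all, crops included, and the job is handed in when it is done.

Besides the shell and the picture viewer there is one more tool, called by a JSON object that holds its "api" and its "payload". move_arm: Moves the arm, as the interface text tells. Its arguments: {"type":"object","properties":{"series":{"type":"array"},"grip":{"type":"number"},"force":{"type":"number"}},"required":["series"]}

```bash
mkdir -p pics; cat > h.py <<'E'
import numpy as np, cv2
from plant import *
from scipy.spatial.transform import Rotation as R
def ray(cam,uv,P=None):
    P=P or camera_params(cam); K=np.array(P["K"]); k=P["k1"]
    d=np.array([(uv[0]-K[0,2])/K[0,0],(uv[1]-K[1,2])/K[1,1]]); s=d.copy()
    for _ in range(30): s=d/(1+k*(s@s))
    Rm=cv2.Rodrigues(np.array(P["rvec"],float))[0]; t=np.array(P["tvec"],float).ravel()
    r=Rm.T@np.array([*s,1]); return -Rm.T@t, r/np.linalg.norm(r)
def atz(cam,uv,z,P=None):
    c,r=ray(cam,uv,P); return c+r*(z-c[2])/r[2]
def tri(L):
    A=0;b=0
    for c,r in L:
        M=np.eye(3)-np.outer(r,r); A=A+M; b=b+M@c
    p=np.linalg.solve(A,b); return p,[np.linalg.norm(np.cross(p-c,r)) for c,r in L]
def proj(cam,p,P=None):
    P=P or camera_params(cam); K=np.array(P["K"])
    Rm=cv2.Rodrigues(np.array(P["rvec"],float))[0]; q=Rm@np.array(p)+np.array(P["tvec"],float).ravel()
    s=q[:2]/q[2]; s=s*(1+P["k1"]*(s@s)); return K[:2,:2]@s+K[:2,2]
def save(name,img,sc=1):
    cv2.imwrite(f"pics/{name}.png",cv2.resize(img[:,:,::-1],None,fx=sc,fy=sc,interpolation=cv2.INTER_CUBIC))
def rel(p,rpy=None):
    s=read_state(); print(s['eef_pos'],s['tool_rot'])
E
python3 - <<'E'
from h import *
print(read_state())
for c in("scene","top"):
    save(c,snapshot(c),1.5)
    for n in("nip","screw_axis","crank_knob","gauge_red_grip","gauge_red_tip","gauge_red","gauge_blue","roller","sheeter"):
        print(c,n,[(np.round(d["xy"],1).tolist(),round(d["confidence"],2)) for d in pinpoint(n,c)][:4])
E
```

```text
{'time_s': 0.0, 'qpos': array([-1.35910693e+00,  2.21218275e-01,  1.52763136e+00,  2.98408500e-06,
        1.39470246e+00, -1.26105062e-01]), 'joint_vel': array([-0.00045837,  0.00035064,  0.000387  , -0.00058663,  0.00182089,
        0.00091393]), 'joint_torque': array([-1.19163665e-04, -4.94606245e+01, -3.87377322e+01,  6.98520709e-02,
        5.71840466e-02, -1.41831638e-04]), 'eef_pos': array([ 0.20699003, -0.58905977,  0.22143141]), 'tool_rot': array([-3.13964914e+00, -2.49354362e-04,  3.37793694e-01]), 'ft_force': array([-0.46832364, -0.04409081, -0.39655446]), 'ft_torque': array([-0.05620834, -0.04563683, -0.07258612]), 'gripper_force': 0.0, 'opening': 0.9982093711657674}
scene nip [([264.3, 243.5], 0.86)]
scene screw_axis [([265.4, 212.9], 0.92)]
scene crank_knob [([271.8, 219.7], 0.64)]
scene gauge_red_grip [([363.2, 252.5], 0.82), ([339.9, 207.0], 0.75), ([388.8, 232.9], 0.53)]
scene gauge_red_tip [([357.2, 294.0], 0.87), ([375.1, 199.0], 0.61), ([436.0, 241.9], 0.52)]
scene gauge_red [([390.1, 239.7], 0.81), ([357.7, 252.2], 0.58), ([340.6, 211.5], 0.58)]
scene gauge_blue [([193.7, 185.4], 0.57)]
scene roller [([266.6, 237.6], 0.62)]
scene sheeter [([262.3, 253.2], 0.9)]
top nip [([247.3, 177.2], 0.96)]
top screw_axis [([244.4, 166.3], 0.77)]
top crank_knob [([238.8, 162.9], 0.41)]
top gauge_red_grip [([179.1, 214.4], 0.78), ([201.0, 244.8], 0.58), ([154.4, 238.6], 0.48)]
top gauge_red_tip [([177.1, 273.6], 0.79), ([169.3, 174.5], 0.69), ([119.4, 246.0], 0.46)]
top gauge_red [([176.5, 209.7], 0.75), ([156.1, 237.1], 0.73), ([383.5, 197.9], 0.65), ([202.3, 243.1], 0.5)]
top gauge_blue [([340.9, 220.3], 0.71), ([177.7, 211.0], 0.31)]
top roller [([248.9, 177.2], 0.62)]
top sheeter [([248.5, 181.1], 0.66)]
```

View pics/scene.png

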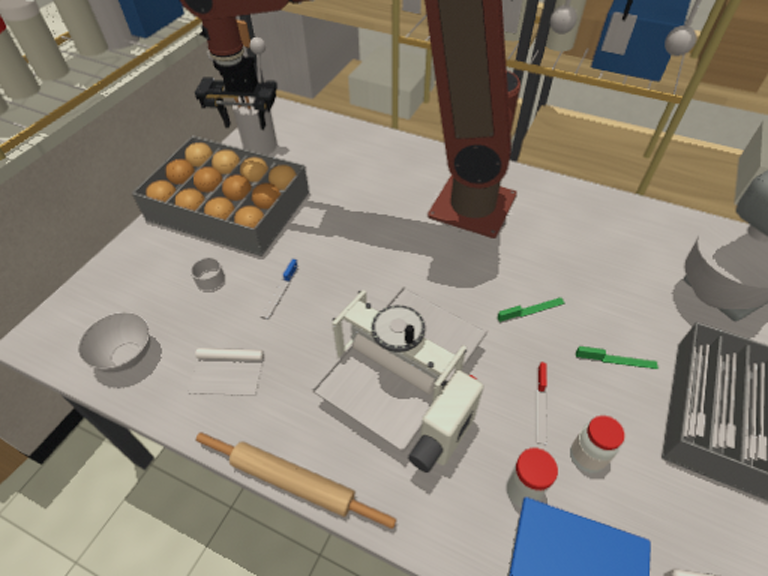

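View pics/top.png

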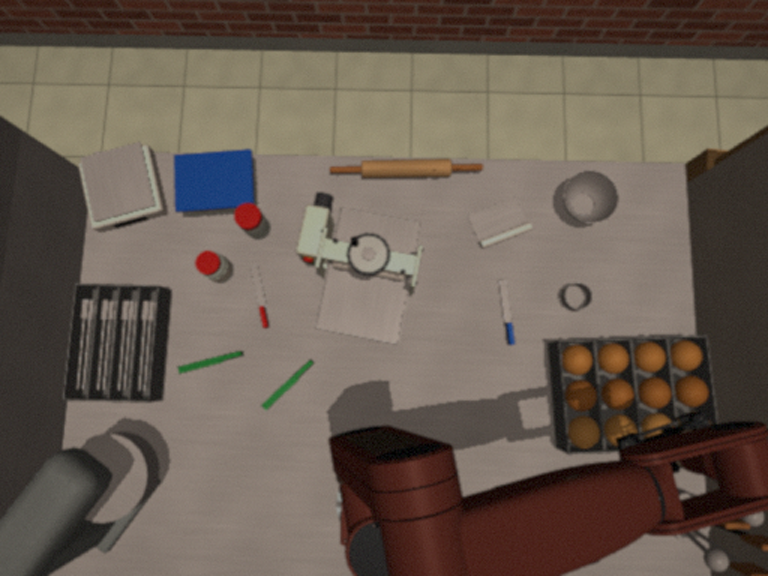

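Scene view (pixels of the enlarged picture):
- The red gauge's handle is at (542,377), with its blade down to (541,440).
- The green look-alikes are at (530,308) and (617,357), and the blue gauge at (290,268).
- The red caps at (606,433) and (537,468) belong to the jar and shaker.
- The crank knob is at (409,333).

In the top view the red gauge's handle is at (264,317) and its tip at (257,268). I choose that one and will check it in a close crop.

```bash
python3 - <<'E'
from h import *
S={};T={}
im=cv2.imread('pics/scene.png'); save('crop',im[330:460,480:640,::-1],4)
for n,a,b,z in [("nip",(264.3,243.5),(247.3,177.2),.06),("screw",(265.4,212.9),(244.4,166.3),.239),("knob",(272.7,222),(236,161),.239),("grip",(361,250),(176.3,211),.015),("tip",(361,294),(171,178),0)]:
    print(n,np.round(tri([ray("scene",a),ray("top",b)]),4) if 0 else np.round(tri([ray("scene",a),ray("top",b)])[0],4),"scene@z",np.round(atz("scene",a,z)[:2],4),"top@z",np.round(atz("top",b,z)[:2],4))
for n,uv in dict(fl=(340,209),fr=(421,219),nl=(318,328),nr=(397,342)).items(): print(n,np.round(atz("top",np.array(uv)/1.5,.06),4))
P=camera_params("wrist"); s=read_state()
Rm=cv2.Rodrigues(np.array(P["rvec"],float))[0]; c=-Rm.T@np.array(P["tvec"]).ravel()
Rt=R.from_euler('xyz',s['tool_rot']).as_matrix()
print("cam in tool",Rt.T@(c-s['eef_pos']),"axes\n",Rt.T@Rm.T, P["K"])
E
```

```text
nip [0.6167 0.0382 0.0658] scene@z [0.6134 0.0374] top@z [0.618  0.0378]
screw [0.6217 0.0427 0.2419] scene@z [0.6198 0.0418] top@z [0.6224 0.0429]
knob [0.6403 0.0729 0.2407] scene@z [0.6392 0.0726] top@z [0.6408 0.0729]
grip [0.48   0.3244 0.0208] scene@z [0.4758 0.3258] top@z [0.4807 0.3246]
tip [6.186e-01 3.620e-01 6.000e-04] scene@z [0.6169 0.3663] top@z [0.6194 0.3577]
fl [0.7728 0.1257 0.06  ]
fr [ 0.7494 -0.094   0.06  ]
nl [0.4494 0.1722 0.06  ]
nr [ 0.4173 -0.0353  0.06  ]
cam in tool [ 0.07510771 -0.00099725 -0.16279985] axes
 [[ 3.91821571e-04 -9.61494760e-01 -2.74822986e-01]
 [ 9.99999895e-01  3.11038609e-04  3.37524670e-04]
 [-2.39047643e-04 -2.74823089e-01  9.61494780e-01]] [[286.52444282   0.         255.12195201]
 [  0.         286.52444282 187.15566841]
 [  0.           0.           1.        ]]
```

View pics/crop.png

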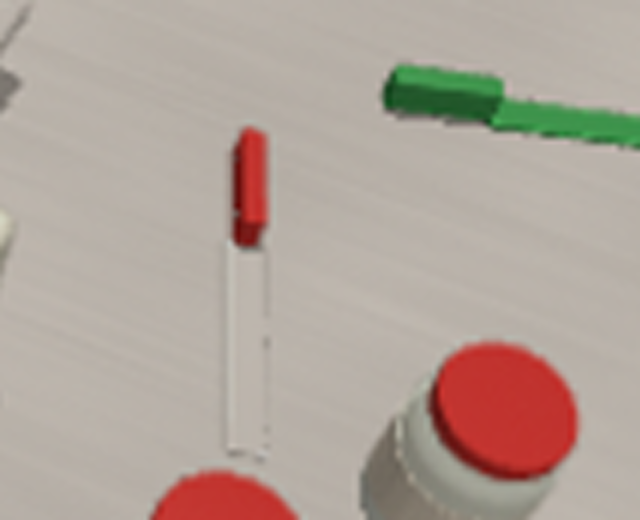

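The crop confirms the choice: red upright handle at (250,185) with a steel blade, while the green ones lie elsewhere. I'm moving to hover over it.

```bash
cat >> h.py <<'E'
def goto(p,yaw):
    s=read_state(); Rt=R.from_euler('xyz',s['tool_rot'])
    d=Rt.inv().apply(np.array(p)-s['eef_pos'])
    a=(Rt.inv()*R.from_euler('xyz',[np.pi,0,yaw])).as_rotvec()
    print("slide",np.round(d,4).tolist(),"ang",np.round(a,4).tolist(),"t",round(s['time_s'],2),"at",np.round(s['eef_pos'],4),np.round(s['tool_rot'],4))
E
python3 -c "
from h import *
goto([.47,.322,.2],.26)"
```

```text
slide [0.5502, -0.773, 0.0225] ang [-0.0, 0.0, 0.0778] t 1.0 at [ 0.2071 -0.5897  0.2225] [-3.1416  0.      0.3378]
```

{"api": "move_arm", "payload": {"series": [{"slide": [0.55,-0.773,-0.03],"angular": [0,0,0.078]},{"slide": [0.55,-0.773,-0.03],"angular": [0,0,0.078]},{"slide": [0.55,-0.773,-0.03],"angular": [0,0,0.078]},{"slide": [0.55,-0.773,-0.03],"angular": [0,0,0.078]},{"slide": [0.55,-0.773,-0.03],"angular": [0,0,0.078]}]}}

```text
time_s: 1.5
eef_pos: [0.2765, -0.3478, 0.2305]
tool_rot: [3.141, -0.0, 0.259]
ft_force: [0.6, 0.0, 0.7]
opening: 0.998
gripper_force: 0.0
```

```bash
python3 -c "
from h import *
goto([.47,.322,.24],.26)"
```

```text
slide [0.3587, -0.5978, -0.0096] ang [0.0003, -0.0003, -0.0009] t 1.5 at [ 0.2765 -0.3478  0.2305] [ 3.1413e+00 -3.0000e-04  2.5910e-01]
```

{"api": "move_arm", "payload": {"series": [{"slide": [0.359,-0.598,-0.01],"angular": [0,0,0]},{"slide": [0.359,-0.598,-0.01],"angular": [0,0,0]},{"slide": [0.359,-0.598,-0.01],"angular": [0,0,0]},{"slide": [0.359,-0.598,-0.01],"angular": [0,0,0]},{"slide": [0.359,-0.598,-0.01],"angular": [0,0,0]}]}}

```text
time_s: 2.0
eef_pos: [0.3458, -0.1076, 0.2345]
tool_rot: [3.14, -0.001, 0.259]
ft_force: [1.2, -0.5, -0.3]
opening: 0.997
gripper_force: 0.0
```

```bash
python3 -c "
from h import *
goto([.47,.322,.2],.26)"
```

```text
slide [0.23, -0.3835, 0.0344] ang [0.0012, -0.0014, -0.001] t 2.0 at [ 0.3458 -0.1076  0.2345] [ 3.1404e+00 -1.4000e-03  2.5900e-01]
```

{"api": "move_arm", "payload": {"series": [{"slide": [0.23,-0.383,0.03],"angular": [0,0,0]},{"slide": [0.23,-0.383,0.03],"angular": [0,0,0]},{"slide": [0.23,-0.383,0.03],"angular": [0,0,0]},{"slide": [0.23,-0.383,0.03],"angular": [0,0,0]},{"slide": [0.23,-0.383,0.03],"angular": [0,0,0]}]}}

```text
time_s: 2.5
eef_pos: [0.4151, 0.1326, 0.2177]
tool_rot: [3.141, -0.002, 0.26]
ft_force: [1.1, -0.2, 0.8]
opening: 0.999
gripper_force: 0.0
```

{"api": "move_arm", "payload": {"series": [{"slide": [0.1,-0.167,0.015],"angular": [0,0,0]},{"slide": [0.1,-0.167,0.015],"angular": [0,0,0]},{"slide": [0.1,-0.167,0.015],"angular": [0,0,0]},{"slide": [0.1,-0.167,0.015],"angular": [0,0,0]},{"slide": [0.1,-0.167,0.015],"angular": [0,0,0]}]}}

```text
time_s: 3.0
eef_pos: [0.4684, 0.3217, 0.2006]
tool_rot: [-3.14, 0.002, 0.264]
ft_force: [-0.0, -1.4, -1.2]
opening: 0.997
gripper_force: 0.0
```

```bash
python3 - <<'E'
from h import *
P=camera_params("wrist"); im=snapshot("wrist"); save("w1",im,1.5)
hsv=cv2.cvtColor(im,cv2.COLOR_RGB2HSV)
m=((hsv[...,0]<8)|(hsv[...,0]>172))&(hsv[...,1]>150)&(hsv[...,2]>60)
n,l,st,ce=cv2.connectedComponentsWithStats(m.astype(np.uint8))
for i in range(1,n):
    if st[i,4]>80: print("red",st[i],ce[i],atz("wrist",ce[i],.02,P)); c=cv2.minAreaRect(np.argwhere(l==i)[:,::-1].astype(np.float32)); print(c)
for nme,z in(("gauge_red_grip",.015),("gauge_red_tip",0.),("gauge_red",0.)):
    for d in pinpoint(nme,"wrist")[:3]: print(nme,d["xy"],d["confidence"],np.round(atz("wrist",d["xy"],z,P),4))
goto([.48,.325,.2],.26)
E
```

```text
red [  98    0   75   27 1465] [136.50853242  10.55836177] [0.60447024 0.49312237 0.02      ]
((135.0, 13.0), (26.0, 74.0), 90.0)
red [439  47  37  26 722] [456.42382271  59.37950139] [0.65214271 0.13446683 0.02      ]
((456.3500671386719, 59.45001220703125), (35.10127639770508, 24.033309936523438), 18.43494987487793)
red [248 135  10  50 482] [252.62655602 159.29875519] [0.47866889 0.3287436  0.02      ]
((252.49996948242188, 159.49998474121094), (48.99999237060547, 8.999998092651367), 90.0)
gauge_red_grip [308.1, 273.3] 0.83 [0.3429 0.2124 0.015 ]
gauge_red_grip [173.0, 217.7] 0.77 [0.3757 0.4093 0.015 ]
gauge_red_tip [250.3, 31.6] 0.89 [0.6191 0.3694 0.    ]
gauge_red_tip [66.0, 218.2] 0.84 [0.3274 0.5582 0.    ]
gauge_red_tip [219.6, 309.7] 0.71 [0.2385 0.3166 0.    ]
gauge_red [302.6, 265.9] 0.91 [0.344  0.2183 0.    ]
gauge_red [173.6, 214.5] 0.72 [0.3735 0.4123 0.    ]
gauge_red [250.4, 157.7] 0.68 [0.4763 0.3313 0.    ]
slide [0.0134, -0.0051, 0.0023] ang [0.0004, 0.0003, -0.0005] t 3.2 at [0.4684 0.3166 0.2023] [3.1412e+00 3.0000e-04 2.5950e-01]
```

View pics/w1.png

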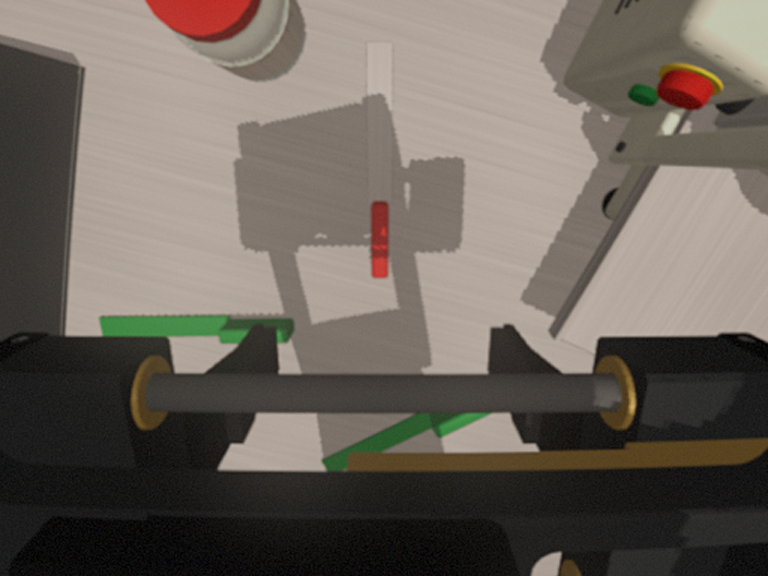

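The picture shows the red handle at (380,240), with its blade straight up to (380,43), aligned with the tool. Nothing is near the fingers, so I'm descending to grasp.

```bash
python3 -c "
from h import *
goto([.477,.3285,.004],.275)"
```

```text
slide [0.0114, -0.0093, 0.1983] ang [0.0004, 0.0003, -0.0155] t 3.2 at [0.4684 0.3166 0.2023] [3.1412e+00 3.0000e-04 2.5950e-01]
```

{"api": "move_arm", "payload": {"series": [{"slide": [0.0115,-0.009,0.05],"angular": [0,0,-0.0155]},{"slide": [0.0115,-0.009,0.1],"angular": [0,0,-0.0155]},{"slide": [0.0115,-0.009,0.14],"angular": [0,0,-0.0155]},{"slide": [0.0115,-0.009,0.165],"angular": [0,0,-0.0155]},{"slide": [0.0115,-0.009,0.165],"angular": [0,0,-0.0155]}], "grip": -0.2, "force": 20}}

```text
time_s: 3.7
eef_pos: [0.4743, 0.3259, 0.0336]
tool_rot: [3.14, 0.008, 0.273]
ft_force: [-1.4, -1.2, -0.5]
opening: 0.629
gripper_force: 0.0
```

```bash
python3 - <<'E'
from h import *
P=camera_params("wrist"); im=snapshot("wrist")
hsv=cv2.cvtColor(im,cv2.COLOR_RGB2HSV)
m=((hsv[...,0]<8)|(hsv[...,0]>172))&(hsv[...,1]>150)&(hsv[...,2]>60)
n,l,st,ce=cv2.connectedComponentsWithStats(m.astype(np.uint8))
for i in range(1,n):
    if st[i,4]>80: print("red",st[i],ce[i],atz("wrist",ce[i],.025,P))
for d in pinpoint("gauge_red_tip","wrist")[:3]: print(d["xy"],d["confidence"],np.round(atz("wrist",d["xy"],0,P),4))
goto([.477,.3285,.004],.275)
E
```

```text
red [ 244  168   21   82 1611] [253.59528243 208.11111111] [0.48546491 0.330989   0.025     ]
slide [-0.0009, -0.0005, 0.0344] ang [-0.0001, -0.0008, -0.0011] t 3.8 at [0.478  0.3282 0.0384] [-3.1415e+00 -8.0000e-04  2.7390e-01]
```

{"api": "move_arm", "payload": {"series": [{"slide": [0.002,-0.001,0.02],"angular": [0,0,0]},{"slide": [0.002,-0.001,0.034],"angular": [0,0,0]},{"slide": [0.002,-0.001,0.034],"angular": [0,0,0]}]}}

```text
time_s: 4.1
eef_pos: [0.4786, 0.33, 0.0031]
tool_rot: [3.141, 0.001, 0.275]
ft_force: [-0.6, 0.1, 0.1]
opening: 0.411
gripper_force: 0.0
```

{"api": "move_arm", "payload": {"series": [{"slide": [0,0,0],"angular": [0,0,0]},{"slide": [0,0,0],"angular": [0,0,0]},{"slide": [0,0,0],"angular": [0,0,0]},{"slide": [0,0,0],"angular": [0,0,0]},{"slide": [0,0,0],"angular": [0,0,0]}], "grip": -1, "force": 20}}

```text
time_s: 4.6
eef_pos: [0.4796, 0.3307, 0.0042]
tool_rot: [3.142, -0.001, 0.276]
ft_force: [0.2, -1.6, 4.9]
opening: 0.163
gripper_force: 19.9
```

{"api": "move_arm", "payload": {"series": [{"slide": [0,0,0],"angular": [0,0,0]},{"slide": [0,0,0],"angular": [0,0,0]},{"slide": [0,0,0],"angular": [0,0,0]}]}}

```text
time_s: 4.9
eef_pos: [0.4796, 0.3307, 0.0041]
tool_rot: [3.142, -0.001, 0.275]
ft_force: [-0.9, -1.4, 5.7]
opening: 0.157
gripper_force: 19.9
```

```bash
python3 - <<'E'
from h import *
P=camera_params("wrist"); im=snapshot("wrist"); save("w2",im,1.5)
s=read_state();print(s['opening'],s['gripper_force'])
goto([.477,.3285,.13],-.155)
E
```

```text
0.16128140779504072 19.938439715187997
slide [-0.003, 0.0014, -0.1258] ang [-0.0002, -0.0012, 0.4304] t 4.95 at [0.4796 0.3307 0.0042] [ 3.1416e+00 -1.2000e-03  2.7540e-01]
```

View pics/w2.png

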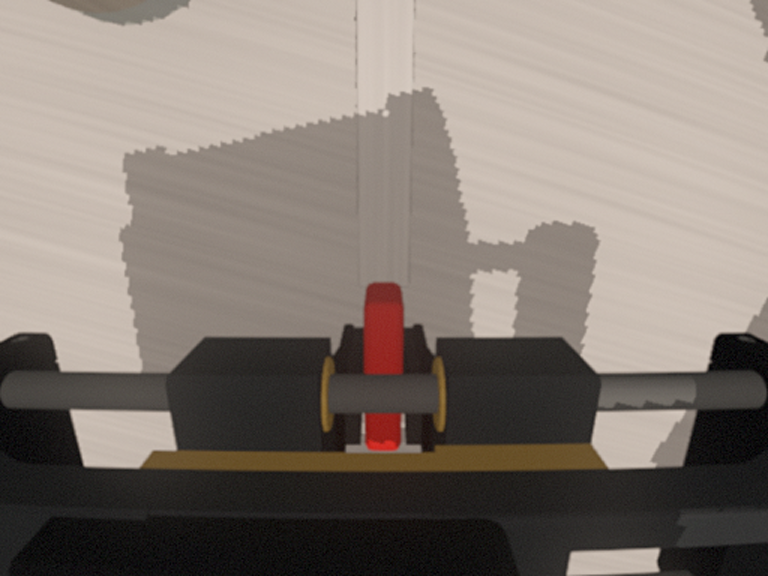

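The red handle is held between the pads at (384,365), and the blade runs straight ahead.

```bash
python3 - <<'E'
from h import *
for r in (297/1.5,445/1.5): print(np.round(R.from_euler('xyz',[np.pi,0,.2754]).inv().apply(atz("wrist",(256,r),.03)-read_state()['eef_pos']),4))
goto([.4795,.3307,.22],.2754)
goto([.4095,.0704,.22],-.155)
E
```

```text
[ 0.0302 -0.0005 -0.0258]
[-0.0282 -0.0004 -0.0258]
slide [0.0001, -0.0001, -0.2158] ang [0.0, -0.0012, 0.0] t 4.95 at [0.4796 0.3307 0.0042] [ 3.1416e+00 -1.2000e-03  2.7540e-01]
slide [-0.138, 0.2314, -0.216] ang [-0.0002, -0.0012, 0.4304] t 4.95 at [0.4796 0.3307 0.0042] [ 3.1416e+00 -1.2000e-03  2.7540e-01]
```

{"api": "move_arm", "payload": {"series": [{"slide": [0,0,-0.04],"angular": [0,0,0]},{"slide": [0,0,-0.085],"angular": [0,0,0]},{"slide": [-0.02,0.01,-0.125],"angular": [0,0,0.1]},{"slide": [-0.04,0.03,-0.165],"angular": [0,0,0.2]},{"slide": [-0.065,0.06,-0.195],"angular": [0,0,0.3]}]}}

```text
time_s: 5.45
eef_pos: [0.4326, 0.2555, 0.2005]
tool_rot: [-3.14, -0.002, -0.027]
ft_force: [1.3, -0.7, -1.8]
opening: 0.16
gripper_force: 20.0
```

```bash
python3 - <<'E'
from h import *
goto([.4095,.0704,.22],-.155)
E
```

```text
slide [-0.018, 0.1856, -0.0198] ang [-0.0015, -0.0017, 0.1281] t 5.45 at [0.4326 0.2555 0.2005] [-3.1402e+00 -1.8000e-03 -2.6900e-02]
```

{"api": "move_arm", "payload": {"series": [{"slide": [-0.006,0.045,-0.02],"angular": [0,0,0.128]},{"slide": [-0.012,0.09,-0.02],"angular": [0,0,0.128]},{"slide": [-0.018,0.135,-0.02],"angular": [0,0,0.128]},{"slide": [-0.018,0.175,-0.02],"angular": [0,0,0.128]},{"slide": [-0.018,0.185,-0.02],"angular": [0,0,0.128]}]}}

```text
time_s: 5.95
eef_pos: [0.4094, 0.0677, 0.2179]
tool_rot: [3.14, 0.0, -0.156]
ft_force: [-0.2, -0.2, -2.6]
opening: 0.161
gripper_force: 20.0
```

{"api": "move_arm", "payload": {"series": [{"slide": [0,0,0],"angular": [0,0,0]},{"slide": [0,0,0],"angular": [0,0,0]}]}}

```text
time_s: 6.15
eef_pos: [0.4101, 0.0713, 0.218]
tool_rot: [-3.141, 0.001, -0.153]
ft_force: [1.1, -0.8, -2.1]
opening: 0.156
gripper_force: 20.0
```

```bash
python3 - <<'E'
from h import *
P=camera_params("wrist"); im=snapshot("wrist"); save("w3",im,1.5)
for n,z in(("nip",.06),("screw_axis",.239),("crank_knob",.239),("gauge_red_tip",.216)):
  for d in pinpoint(n,"wrist")[:2]: print(n,d["xy"],d["confidence"],np.round(atz("wrist",d["xy"],z,P),4))
sn=snapshot("scene");tp=snapshot("top")
for n in("nip","screw_axis","crank_knob"):
  print(n,[(c,[(d["xy"],round(d["confidence"],2)) for d in pinpoint(n,c)[:1]]) for c in("scene","top")])
import json; json.dump({k:np.array(v).tolist() for k,v in P.items()},open("P3.json","w"))
goto([.4095,.0704,.1],-.155)
E
```

```text
gauge_red_tip [120.7, 289.4] 0.57 [0.3798 0.1692 0.216 ]
gauge_red_tip [252.9, 232.9] 0.45 [0.4082 0.0737 0.216 ]
nip [('scene', [([266.1, 243.4], 0.61)]), ('top', [([248.4, 177.5], 0.91)])]
screw_axis [('scene', [([262.9, 209.3], 0.57)]), ('top', [([245.7, 168.5], 0.8)])]
crank_knob [('scene', [([263.8, 212.3], 0.66)]), ('top', [([234.9, 159.3], 0.55)])]
slide [-0.0007, 0.0003, 0.1183] ang [-0.0, -0.0, 0.0023] t 6.8 at [0.4102 0.0706 0.2183] [-3.1416 -0.     -0.1527]
```

View pics/w3.png

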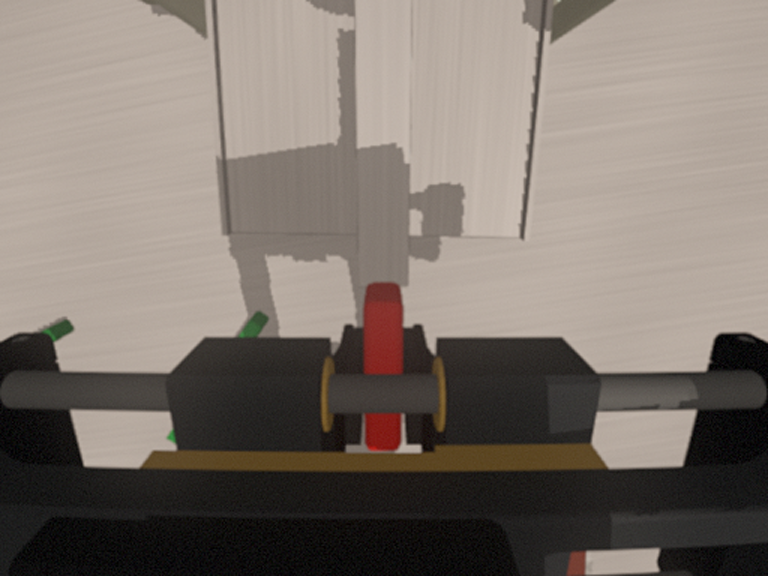

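The feed bed's near corners are at about (227,234) and (522,239). Its lips run up to about (213,0) and (547,0), and the held gauge is near the middle.

```bash
python3 - <<'E'
from h import *
import json
P=json.load(open("P3.json"))
for z in(.06,.07):
  q={n:atz("wrist",np.array(uv)/1.5,z,P)[:2] for n,uv in dict(nl=(227,234),nr=(522,239),l2=(218,30),r2=(542,30)).items()}
  e=q['nl']-q['nr']; print(z,{k:np.round(v,4) for k,v in q.items()},"w",np.linalg.norm(e))
  for a,b in(('l2','nl'),('r2','nr')): d=q[a]-q[b]; print("yaw side",np.arctan2(d[1],d[0]))
  print("yaw edge",np.arctan2(-e[0],e[1])); m=(q['nl']+q['nr'])/2
  for y in(-.14,-.155,-.17): print(y,"nip",m+.19*np.array([np.cos(y),np.sin(y)]))
E
```

```text
0.06 {'nl': array([0.4477, 0.1859]), 'nr': array([ 0.4098, -0.0348]), 'l2': array([0.5857, 0.1585]), 'r2': array([ 0.552 , -0.0592])} w 0.2238999297955122
yaw side -0.19573135490304616
yaw side -0.16977581069145165
yaw edge -0.16985003733388374
-0.14 nip [0.61689376 0.04900712]
-0.155 nip [0.61647491 0.04618809]
-0.17 nip [0.61601383 0.04337566]
0.07 {'nl': array([0.4488, 0.1819]), 'nr': array([ 0.4121, -0.0318]), 'l2': array([0.5825, 0.1554]), 'r2': array([ 0.5499, -0.0555])} w 0.21691940465208714
yaw side -0.19573135490304633
yaw side -0.16977581069145165
yaw edge -0.1698500373338837
-0.14 nip [0.61861916 0.04853732]
-0.155 nip [0.61820031 0.04571829]
-0.17 nip [0.61773922 0.04290586]
```

```bash
python3 - <<'E'
from h import *
goto([.4155,.0761,.072],-.172)
E
```

```text
slide [0.0044, -0.0062, 0.1463] ang [-0.0, -0.0, 0.0193] t 6.8 at [0.4102 0.0706 0.2183] [-3.1416 -0.     -0.1527]
```

{"api": "move_arm", "payload": {"series": [{"slide": [0.0045,-0.006,0.05],"angular": [0,0,0.019]},{"slide": [0.0045,-0.006,0.095],"angular": [0,0,0.019]},{"slide": [0.0045,-0.006,0.13],"angular": [0,0,0.019]},{"slide": [0.0045,-0.006,0.146],"angular": [0,0,0.019]},{"slide": [0.0045,-0.006,0.146],"angular": [0,0,0.019]}]}}

```text
time_s: 7.3
eef_pos: [0.4132, 0.0758, 0.0697]
tool_rot: [3.141, 0.005, -0.172]
ft_force: [0.1, 0.7, -2.0]
opening: 0.162
gripper_force: 20.0
```

{"api": "move_arm", "payload": {"series": [{"slide": [0,0,0],"angular": [0,0,0]},{"slide": [0,0,0],"angular": [0,0,0]}]}}

```text
time_s: 7.5
eef_pos: [0.417, 0.0758, 0.0739]
tool_rot: [-3.141, -0.003, -0.172]
ft_force: [0.0, 0.3, -1.7]
opening: 0.16
gripper_force: 20.0
```

{"api": "move_arm", "payload": {"series": [{"slide": [0,0,0.003],"angular": [0,0,0]},{"slide": [0,0,0.006],"angular": [0,0,0]},{"slide": [0,0,0.006],"angular": [0,0,0]}]}}

```text
time_s: 7.8
eef_pos: [0.4158, 0.0758, 0.0665]
tool_rot: [-3.141, -0.001, -0.172]
ft_force: [-0.1, -0.3, -0.7]
opening: 0.157
gripper_force: 20.0
```

```bash
python3 - <<'E'
from h import *
goto([.6175-.119*.9852,.041+.119*.1711,.064],-.172); print(read_state()['ft_force'],read_state()['ft_torque'])
E
```

```text
slide [0.0857, -0.0002, 0.0025] ang [-0.0001, -0.0008, 0.0003] t 7.8 at [0.4158 0.0758 0.0665] [-3.1414e+00 -8.0000e-04 -1.7170e-01]
[-0.09766973 -0.30824161 -0.72087157] [ 0.03507569 -0.04251192 -0.04056647]
```

{"api": "move_arm", "payload": {"series": [{"slide": [0,0,0.001],"angular": [0,0,0]},{"slide": [0,0,0.002],"angular": [0,0,0]},{"slide": [0,0,0.002],"angular": [0,0,0]}]}}

```text
time_s: 8.1
eef_pos: [0.4157, 0.0759, 0.0644]
tool_rot: [-3.142, -0.0, -0.172]
ft_force: [0.2, 0.8, 1.2]
opening: 0.159
gripper_force: 20.0
```

{"api": "move_arm", "payload": {"series": [{"slide": [0.012,0,0],"angular": [0,0,0]},{"slide": [0.026,0,0],"angular": [0,0,0]},{"slide": [0.04,0,0],"angular": [0,0,0]},{"slide": [0.046,0,0],"angular": [0,0,0]},{"slide": [0.046,0,0],"angular": [0,0,0]}]}}

```text
time_s: 8.6
eef_pos: [0.4614, 0.0678, 0.0641]
tool_rot: [-3.142, 0.0, -0.172]
ft_force: [2.0, -0.6, 4.9]
opening: 0.163
gripper_force: 20.0
```

{"api": "move_arm", "payload": {"series": [{"slide": [0.009,0,-0.0003],"angular": [0,0,0]},{"slide": [0.018,0,-0.0003],"angular": [0,0,0]},{"slide": [0.029,0,-0.0003],"angular": [0,0,0]},{"slide": [0.039,0,-0.0003],"angular": [0,0,0]},{"slide": [0.039,0,-0.0003],"angular": [0,0,0]}]}}

```text
time_s: 9.1
eef_pos: [0.5009, 0.0609, 0.0648]
tool_rot: [-3.142, -0.001, -0.172]
ft_force: [-0.5, -0.3, -1.4]
opening: 0.16
gripper_force: 20.0
```

{"api": "move_arm", "payload": {"series": [{"slide": [0,0,0],"angular": [0,0,0]},{"slide": [0,0,0],"angular": [0,0,0]}], "grip": -0.3}}

```text
time_s: 9.3
eef_pos: [0.4992, 0.0614, 0.0646]
tool_rot: [-3.142, 0.0, -0.172]
ft_force: [-0.4, -0.1, 0.1]
opening: 0.269
gripper_force: 0.0
```

```bash
python3 - <<'E'
from h import *
goto([.6175-.119*.9852,.041+.119*.1711,.064],-.172); print(read_state()['ft_force'],read_state()['opening'])
P=camera_params("wrist"); im=snapshot("wrist"); save("w4",im,1.5)
E
```

```text
slide [0.0011, -0.0002, 0.0006] ang [-0.0, 0.0001, 0.0003] t 9.3 at [0.4992 0.0614 0.0646] [-3.1416e+00  1.0000e-04 -1.7170e-01]
[-0.38498504 -0.12928154  0.0512633 ] 0.26940645206098895
```

View pics/w4.png

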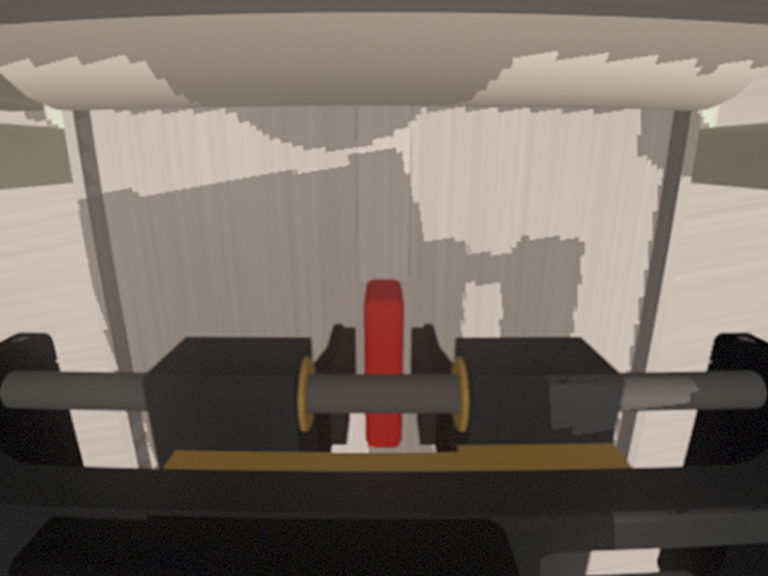

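The blade runs through centrally under the roller, with the handle at (384,365) and the lips at x≈95 and x≈680. The gauge is released and lying flat. I'm rising and moving over the crank.

{"api": "move_arm", "payload": {"series": [{"slide": [0,0,0],"angular": [0,0,0]},{"slide": [0,0,-0.04],"angular": [0,0,0]},{"slide": [0,0,-0.09],"angular": [0,0,0]},{"slide": [0,0,-0.14],"angular": [0,0,0]},{"slide": [0,0,-0.19],"angular": [0,0,0]}], "grip": -0.1}}

```text
time_s: 9.85
eef_pos: [0.4987, 0.0614, 0.2566]
tool_rot: [-3.142, -0.0, -0.172]
ft_force: [1.7, -0.4, -0.7]
opening: 0.448
gripper_force: 0.0
```

{"api": "move_arm", "payload": {"series": [{"slide": [0.03,0,-0.04],"angular": [0,0,0]},{"slide": [0.07,0,-0.055],"angular": [0,0,0]},{"slide": [0.1,0,-0.055],"angular": [0,0,0]},{"slide": [0.115,0,-0.055],"angular": [0,0,0]},{"slide": [0.115,0,-0.055],"angular": [0,0,0]}]}}

```text
time_s: 10.35
eef_pos: [0.6136, 0.0412, 0.3089]
tool_rot: [3.141, 0.001, -0.172]
ft_force: [-0.0, -0.1, -0.1]
opening: 0.446
gripper_force: 0.0
```

{"api": "move_arm", "payload": {"series": [{"slide": [0,0,0],"angular": [0,0,0]},{"slide": [0,0,0],"angular": [0,0,0]}]}}

```text
time_s: 10.55
eef_pos: [0.6117, 0.042, 0.3095]
tool_rot: [-3.142, 0.001, -0.171]
ft_force: [0.7, 0.8, 0.3]
opening: 0.447
gripper_force: 0.0
```

```bash
python3 - <<'E'
from h import *
import json
P=camera_params("wrist"); im=snapshot("wrist"); save("w5",im,1.5)
for n,z in(("screw_axis",.239),("crank_knob",.239)):
  for d in pinpoint(n,"wrist")[:3]: print(n,d["xy"],d["confidence"],np.round(atz("wrist",d["xy"],z,P),4))
json.dump({k:np.array(v).tolist() for k,v in P.items()},open("P5.json","w"))
goto([.64,.073,.29],-.172)
E
```

```text
screw_axis [255.9, 189.1] 0.61 [0.6179 0.0409 0.239 ]
crank_knob [209.3, 171.3] 0.77 [0.6398 0.0766 0.239 ]
slide [0.0223, -0.0354, 0.0199] ang [-0.0001, -0.0004, 0.0006] t 10.7 at [0.612  0.0419 0.3099] [-3.1415e+00 -4.0000e-04 -1.7140e-01]
```

View pics/w5.png

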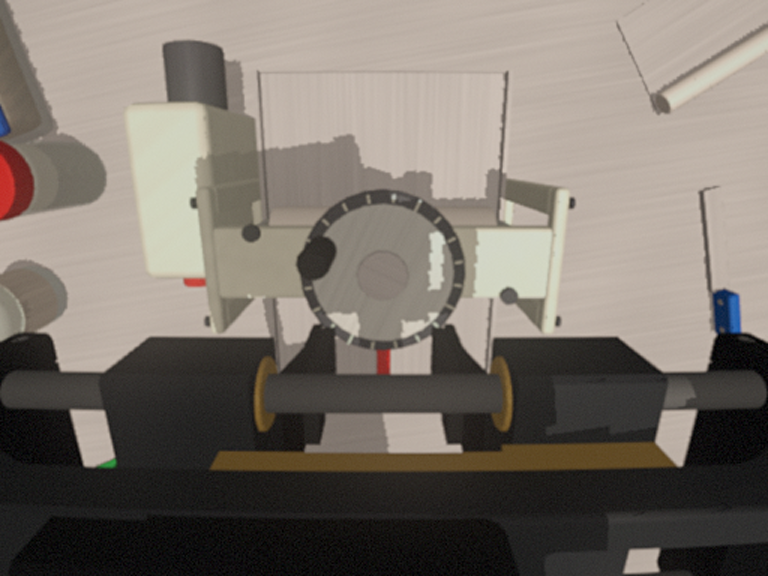

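The handwheel is centred at (384,270), with the knob at (316,257). The networks put the axis at (0.618, 0.041) and the knob at (0.640, 0.077), 41 mm apart against the stated 40.

```bash
python3 - <<'E'
from h import *
goto([.6395,.076,.222],-.172)
c=np.array([.618,.041]);k=np.array([.6395,.076]);phi=np.arctan2(*(k-c)[::-1])+.172
print(phi)
for a in np.arange(0,9.01,.2):
    # relative to knob start
    print(round(a,1),np.round([.04*(np.cos(phi-a)-np.cos(phi)),-.04*(np.sin(phi-a)-np.sin(phi))],4).tolist(),end=' ')
E
```

```text
slide [0.0212, -0.0383, 0.0879] ang [-0.0001, -0.0004, 0.0006] t 10.7 at [0.612  0.0419 0.3099] [-3.1415e+00 -4.0000e-04 -1.7140e-01]
1.191938792263181
0.0 [0.0, -0.0] 0.2 [0.0071, 0.0037] 0.4 [0.0133, 0.0087] 0.6 [0.0184, 0.0148] 0.8 [0.0222, 0.0219] 1.0 [0.0245, 0.0295] 1.2 [0.0252, 0.0375] 1.4 [0.0243, 0.0454] 1.6 [0.0219, 0.053] 1.8 [0.018, 0.06] 2.0 [0.0128, 0.0661] 2.2 [0.0065, 0.071] 2.4 [-0.0006, 0.0746] 2.6 [-0.0083, 0.0766] 2.8 [-0.0163, 0.0771] 3.0 [-0.0242, 0.076] 3.2 [-0.0317, 0.0734] 3.4 [-0.0386, 0.0693] 3.6 [-0.0445, 0.0639] 3.8 [-0.0492, 0.0575] 4.0 [-0.0526, 0.0503] 4.2 [-0.0544, 0.0425] 4.4 [-0.0547, 0.0345] 4.6 [-0.0534, 0.0266] 4.8 [-0.0505, 0.0192] 5.0 [-0.0462, 0.0124] 5.2 [-0.0407, 0.0067] 5.4 [-0.0341, 0.0021] 5.6 [-0.0268, -0.001] 5.8 [-0.019, -0.0026] 6.0 [-0.011, -0.0027] 6.2 [-0.0031, -0.0011] 6.4 [0.0042, 0.002] 6.6 [0.0108, 0.0065] 6.8 [0.0164, 0.0122] 7.0 [0.0208, 0.0189] 7.2 [0.0237, 0.0263] 7.4 [0.0251, 0.0342] 7.6 [0.0249, 0.0421] 7.8 [0.0231, 0.0499] 8.0 [0.0198, 0.0572] 8.2 [0.0151, 0.0637] 8.4 [0.0093, 0.0691] 8.6 [0.0025, 0.0733] 8.8 [-0.0051, 0.076] 9.0 [-0.013, 0.0771]
```

{"api": "move_arm", "payload": {"series": [{"slide": [0.0105,-0.019,0.01],"angular": [0,0,0]},{"slide": [0.021,-0.038,0.02],"angular": [0,0,0]},{"slide": [0.021,-0.038,0.05],"angular": [0,0,0]},{"slide": [0.021,-0.038,0.08],"angular": [0,0,0]},{"slide": [0.021,-0.038,0.088],"angular": [0,0,0]}]}}

```text
time_s: 11.2
eef_pos: [0.6373, 0.0759, 0.2177]
tool_rot: [3.141, 0.006, -0.171]
ft_force: [-4.6, 1.5, 17.9]
opening: 0.451
gripper_force: 10.4
```

{"api": "move_arm", "payload": {"series": [{"slide": [0,0,0],"angular": [0,0,0]},{"slide": [0,0,0],"angular": [0,0,0]},{"slide": [0,0,0],"angular": [0,0,0]},{"slide": [0,0,0],"angular": [0,0,0]},{"slide": [0,0,0],"angular": [0,0,0]}], "grip": -1, "force": 12}}

```text
time_s: 11.7
eef_pos: [0.6404, 0.0745, 0.2233]
tool_rot: [3.14, -0.002, -0.172]
ft_force: [-1.6, -4.6, 5.3]
opening: 0.205
gripper_force: 12.0
```

```bash
python3 - <<'E'
from h import *
goto([.6395,.076,.222],-.172); s=read_state(); print(s['ft_force'],s['ft_torque'],s['opening']*87,s['gripper_force'])
E
```

```text
slide [-0.0011, -0.0014, 0.0013] ang [0.0012, -0.0023, -0.0002] t 11.7 at [0.6404 0.0745 0.2233] [ 3.1404e+00 -2.3000e-03 -1.7220e-01]
[-1.61394551 -4.6003955   5.29068732] [-0.74769972  0.40016227  0.04337304] 17.817134106570858 12.000358976656571
```

{"api": "move_arm", "payload": {"series": [{"slide": [0.0068,0.0047,-0.001],"angular": [0,0,0]},{"slide": [0.013,0.0097,-0.002],"angular": [0,0,0]},{"slide": [0.018,0.0158,-0.002],"angular": [0,0,0]},{"slide": [0.0218,0.0229,-0.002],"angular": [0,0,0]},{"slide": [0.0241,0.0305,-0.002],"angular": [0,0,0]}]}}

```text
time_s: 12.2
eef_pos: [0.6578, 0.0414, 0.2233]
tool_rot: [-3.141, 0.003, -0.171]
ft_force: [-8.7, 2.8, 4.5]
opening: 0.201
gripper_force: 12.0
```

```bash
cat >> h.py <<'E'
def crank(c=(.618,.041),r=.04,yaw=-.172,n=15,step=.2):
    s=read_state(); d=s['eef_pos'][:2]-np.array(c); th=np.arctan2(d[1],d[0])
    print("t",s['time_s'],"eef",np.round(s['eef_pos'],4),"angle",round(th,3),"r",round(np.hypot(*d),4),"F",np.round(s['ft_force'],1),"T",np.round(s['ft_torque'],2),"open",round(s['opening']*87,1))
    phi=th-yaw; f=lambda a:np.array([r*np.cos(phi-a),-r*np.sin(phi-a)])
    for k in range(0,n,5):
        b=f(k*step) if k else np.hypot(*d)*np.array([np.cos(phi),-np.sin(phi)])
        print([np.round(f((k+j)*step)-b,4).tolist() for j in range(1,6)])
E
python3 -c "
from h import *
crank()"
```

```text
t 12.2 eef [0.6578 0.0414 0.2233] angle 0.011 r 0.0398 F [-8.7  2.8  4.5] T [ 0.54  1.46 -0.03] open 17.4
[[0.0008, 0.0079], [-0.0001, 0.0159], [-0.0026, 0.0235], [-0.0066, 0.0304], [-0.0118, 0.0364]]
[[-0.0063, 0.0049], [-0.0135, 0.0084], [-0.0212, 0.0104], [-0.0292, 0.0108], [-0.0371, 0.0096]]
[[-0.0075, -0.0027], [-0.0143, -0.0069], [-0.0202, -0.0123], [-0.0249, -0.0188], [-0.0282, -0.026]]
```

{"api": "move_arm", "payload": {"series": [{"slide": [-0.0005,0.008,0],"angular": [0,0,0]},{"slide": [-0.0016,0.016,0],"angular": [0,0,0]},{"slide": [-0.0042,0.0235,0],"angular": [0,0,0]},{"slide": [-0.0082,0.0304,0],"angular": [0,0,0]},{"slide": [-0.0134,0.0364,0],"angular": [0,0,0]}]}}

```text
time_s: 12.7
eef_pos: [0.6388, 0.0073, 0.2234]
tool_rot: [-3.141, -0.001, -0.172]
ft_force: [2.0, 4.1, 0.1]
opening: 0.206
gripper_force: 12.0
```

{"api": "move_arm", "payload": {"series": [{"slide": [-0.0063,0.0049,0],"angular": [0,0,0]},{"slide": [-0.0135,0.0084,0],"angular": [0,0,0]},{"slide": [-0.0212,0.0104,0],"angular": [0,0,0]},{"slide": [-0.0292,0.0108,0],"angular": [0,0,0]},{"slide": [-0.0371,0.0096,0],"angular": [0,0,0]}]}}

```text
time_s: 13.2
eef_pos: [0.6006, 0.005, 0.2235]
tool_rot: [-3.141, -0.002, -0.172]
ft_force: [6.1, 6.1, -3.2]
opening: 0.2
gripper_force: 12.0
```

```bash
python3 -c "
from h import *
crank()"
```

```text
t 13.2 eef [0.6006 0.005  0.2235] angle -2.02 r 0.04 F [ 6.1  6.1 -3.2] T [ 1.04 -1.1   0.02] open 17.4
[[-0.0074, -0.0029], [-0.0141, -0.0073], [-0.0198, -0.0129], [-0.0243, -0.0195], [-0.0273, -0.0269]]
[[-0.0015, -0.0078], [-0.0015, -0.0158], [0.0002, -0.0236], [0.0033, -0.031], [0.0079, -0.0375]]
[[0.0058, -0.0055], [0.0125, -0.0098], [0.02, -0.0126], [0.0279, -0.014], [0.0358, -0.0137]]
```

{"api": "move_arm", "payload": {"series": [{"slide": [-0.0065,-0.0035,0],"angular": [0,0,0]},{"slide": [-0.013,-0.008,0],"angular": [0,0,0]},{"slide": [-0.0186,-0.0136,0],"angular": [0,0,0]},{"slide": [-0.0231,-0.0202,0],"angular": [0,0,0]},{"slide": [-0.026,-0.0275,0],"angular": [0,0,0]}]}}

```text
time_s: 13.7
eef_pos: [0.5781, 0.0358, 0.2234]
tool_rot: [3.139, 0.003, -0.172]
ft_force: [-4.0, -4.3, -0.1]
opening: 0.198
gripper_force: 12.0
```

{"api": "move_arm", "payload": {"series": [{"slide": [0,0,0],"angular": [0,0,0]}]}}

```text
time_s: 13.8
eef_pos: [0.578, 0.0373, 0.2234]
tool_rot: [3.142, 0.004, -0.171]
ft_force: [-5.8, -0.1, 1.1]
opening: 0.201
gripper_force: 12.0
```

```bash
python3 -c "
from h import *
crank(n=5)
goto([.4995,.0614,.27],-.172)"
```

```text
t 13.8 eef [0.578  0.0373 0.2234] angle -3.051 r 0.0402 F [-5.8 -0.1  1.1] T [ 0.11  1.02 -0.04] open 17.5
[[-0.0011, -0.0079], [-0.0008, -0.0159], [0.0011, -0.0237], [0.0045, -0.0309], [0.0092, -0.0373]]
slide [-0.0816, -0.0104, -0.0463] ang [0.0001, 0.0038, 0.0012] t 13.8 at [0.578  0.0373 0.2234] [ 3.1415  0.0038 -0.1708]
```

{"api": "move_arm", "payload": {"series": [{"slide": [0,0,0],"angular": [0,0,0]},{"slide": [0,0,0],"angular": [0,0,0]},{"slide": [0,0,-0.03],"angular": [0,-0.004,0]},{"slide": [-0.01,-0.001,-0.065],"angular": [0,-0.004,0]},{"slide": [-0.045,-0.006,-0.08],"angular": [0,-0.004,0]}], "grip": -0.2}}

```text
time_s: 14.3
eef_pos: [0.5391, 0.0492, 0.3072]
tool_rot: [-3.141, -0.002, -0.173]
ft_force: [0.3, -0.3, 1.2]
opening: 0.399
gripper_force: 0.0
```

```bash
python3 -c "
from h import *
goto([.4995,.0614,.0648],-.172)"
```

```text
slide [-0.0416, -0.005, 0.2423] ang [-0.0008, -0.002, -0.0011] t 14.3 at [0.5391 0.0492 0.3072] [-3.1408e+00 -2.0000e-03 -1.7310e-01]
```

{"api": "move_arm", "payload": {"series": [{"slide": [-0.035,-0.005,0.02],"angular": [0,0,0]},{"slide": [-0.038,-0.005,0.065],"angular": [0,0,0]},{"slide": [-0.038,-0.005,0.11],"angular": [0,0,0]},{"slide": [-0.038,-0.005,0.155],"angular": [0,0,0]},{"slide": [-0.038,-0.005,0.195],"angular": [0,0,0]}]}}

```text
time_s: 14.8
eef_pos: [0.499, 0.0616, 0.1073]
tool_rot: [-3.141, 0.003, -0.172]
ft_force: [-0.1, 1.0, -0.3]
opening: 0.401
gripper_force: 0.0
```

{"api": "move_arm", "payload": {"series": [{"slide": [0,0,0],"angular": [0,0,0]},{"slide": [0,0,0],"angular": [0,0,0]}]}}

```text
time_s: 15.0
eef_pos: [0.4993, 0.0614, 0.1093]
tool_rot: [-3.141, 0.005, -0.172]
ft_force: [0.6, -0.3, 0.9]
opening: 0.399
gripper_force: 0.0
```

```bash
python3 -c "
from h import *
goto([.4995,.0614,.0648],-.172)"
```

```text
slide [0.0004, -0.0, 0.0445] ang [-0.0001, 0.0046, 0.0002] t 15.0 at [0.4993 0.0614 0.1093] [-3.1415  0.0046 -0.1718]
```

{"api": "move_arm", "payload": {"series": [{"slide": [0,0,0.025],"angular": [0,0.0045,0]},{"slide": [0,0,0.039],"angular": [0,0.0045,0]},{"slide": [0,0,0.0435],"angular": [0,0.0045,0]},{"slide": [0,0,0.0435],"angular": [0,0.0045,0]},{"slide": [0,0,0.0435],"angular": [0,0.0045,0]}]}}

```text
time_s: 15.5
eef_pos: [0.4999, 0.0614, 0.0665]
tool_rot: [-3.141, -0.002, -0.172]
ft_force: [0.2, -1.1, 0.2]
opening: 0.401
gripper_force: 0.0
```

{"api": "move_arm", "payload": {"series": [{"slide": [0,0,0],"angular": [0,0,0]},{"slide": [0,0,0],"angular": [0,0,0]},{"slide": [0,0,0],"angular": [0,0,0]},{"slide": [0,0,0],"angular": [0,0,0]},{"slide": [0,0,0],"angular": [0,0,0]}], "grip": -1, "force": 15}}

```text
time_s: 16.0
eef_pos: [0.4991, 0.0614, 0.0655]
tool_rot: [-3.142, -0.001, -0.172]
ft_force: [0.3, -0.3, 2.4]
opening: 0.162
gripper_force: 15.0
```

{"api": "move_arm", "payload": {"series": [{"slide": [-0.0003,0,0],"angular": [0,0,0]},{"slide": [-0.0006,0,0],"angular": [0,0,0]},{"slide": [-0.0009,0,0],"angular": [0,0,0]}]}}

```text
time_s: 16.3
eef_pos: [0.4986, 0.0615, 0.0655]
tool_rot: [-3.141, -0.002, -0.172]
ft_force: [1.6, -0.7, 1.1]
opening: 0.157
gripper_force: 15.0
```

{"api": "move_arm", "payload": {"series": [{"slide": [-0.0003,0,0],"angular": [0,0,0]},{"slide": [-0.0006,0,0],"angular": [0,0,0]}]}}

```text
time_s: 16.5
eef_pos: [0.4979, 0.0616, 0.0655]
tool_rot: [-3.141, -0.001, -0.172]
ft_force: [2.5, 0.1, 3.5]
opening: 0.159
gripper_force: 15.0
```

{"api": "move_arm", "payload": {"series": [{"slide": [-0.0003,0,0],"angular": [0,0,0]},{"slide": [-0.0006,0,0],"angular": [0,0,0]}]}}

```text
time_s: 16.7
eef_pos: [0.4973, 0.0617, 0.0655]
tool_rot: [-3.141, -0.001, -0.172]
ft_force: [1.9, -1.1, 2.9]
opening: 0.161
gripper_force: 15.0
```

It slid with about 2 N, so there is no nip yet. Back to the crank for 1.9 rad more.

{"api": "move_arm", "payload": {"series": [{"slide": [0,0,0],"angular": [0,0,0]},{"slide": [0,0,0],"angular": [0,0,0]},{"slide": [0,0,-0.04],"angular": [0,0,0]},{"slide": [0,0,-0.09],"angular": [0,0,0]},{"slide": [0,0,-0.14],"angular": [0,0,0]}], "grip": -0.2}}

```text
time_s: 17.2
eef_pos: [0.4952, 0.0619, 0.2054]
tool_rot: [3.141, 0.003, -0.172]
ft_force: [1.4, -0.3, 0.3]
opening: 0.393
gripper_force: 0.0
```

{"api": "move_arm", "payload": {"series": [{"slide": [0,0,-0.05],"angular": [0,0,0]},{"slide": [0.03,0,-0.085],"angular": [0,0,0]},{"slide": [0.07,0.008,-0.085],"angular": [0,0,0]},{"slide": [0.083,0.01,-0.085],"angular": [0,0,0]},{"slide": [0.083,0.01,-0.085],"angular": [0,0,0]}]}}

```text
time_s: 17.7
eef_pos: [0.5774, 0.037, 0.2891]
tool_rot: [3.141, 0.002, -0.173]
ft_force: [-0.9, -0.1, -0.8]
opening: 0.399
gripper_force: 0.0
```

{"api": "move_arm", "payload": {"series": [{"slide": [0,0,0],"angular": [0,0,0]}]}}

```text
time_s: 17.8
eef_pos: [0.5758, 0.0379, 0.289]
tool_rot: [3.142, 0.003, -0.172]
ft_force: [-0.3, 0.1, 0.2]
opening: 0.406
gripper_force: 0.0
```

```bash
python3 -c "
from h import *
goto([.578,.0373,.2245],-.172)"
```

```text
slide [0.0024, 0.0002, 0.0645] ang [0.0001, 0.0026, 0.0002] t 17.8 at [0.5758 0.0379 0.289 ] [ 3.1415e+00  2.6000e-03 -1.7180e-01]
```

{"api": "move_arm", "payload": {"series": [{"slide": [0.0015,0,0.02],"angular": [0,0.0026,0]},{"slide": [0.0015,0,0.045],"angular": [0,0.0026,0]},{"slide": [0.0015,0,0.059],"angular": [0,0.0026,0]},{"slide": [0.0015,0,0.063],"angular": [0,0.0026,0]}]}}

```text
time_s: 18.2
eef_pos: [0.5763, 0.0379, 0.2249]
tool_rot: [3.141, 0.001, -0.171]
ft_force: [-0.0, -0.7, -1.6]
opening: 0.401
gripper_force: 0.0
```

{"api": "move_arm", "payload": {"series": [{"slide": [0,0,0],"angular": [0,0,0]},{"slide": [0,0,0],"angular": [0,0,0]},{"slide": [0,0,0],"angular": [0,0,0]},{"slide": [0,0,0],"angular": [0,0,0]},{"slide": [0,0,0],"angular": [0,0,0]}], "grip": -1, "force": 12}}

```text
time_s: 18.7
eef_pos: [0.579, 0.0374, 0.2287]
tool_rot: [-3.141, -0.005, -0.172]
ft_force: [-0.1, -0.5, 5.3]
opening: 0.2
gripper_force: 12.0
```

```bash
python3 -c "
from h import *
crank(n=10,step=.19)"
```

```text
t 18.7 eef [0.579  0.0374 0.2287] angle -3.049 r 0.0392 F [-0.1 -0.5  5.3] T [-0.01  0.2   0.01] open 17.4
[[-0.0021, -0.0073], [-0.0019, -0.0148], [-0.0003, -0.0223], [0.0026, -0.0293], [0.0068, -0.0356]]
[[0.0053, -0.0054], [0.0116, -0.0097], [0.0186, -0.0127], [0.026, -0.0144], [0.0335, -0.0146]]
```

{"api": "move_arm", "payload": {"series": [{"slide": [-0.0013,-0.0073,0],"angular": [0,0,0]},{"slide": [-0.0011,-0.0148,0],"angular": [0,0,0]},{"slide": [0.0005,-0.0223,0],"angular": [0,0,0]},{"slide": [0.0034,-0.0293,0],"angular": [0,0,0]},{"slide": [0.0076,-0.0356,0],"angular": [0,0,0]}]}}

```text
time_s: 19.2
eef_pos: [0.5922, 0.0711, 0.2286]
tool_rot: [3.141, -0.004, -0.172]
ft_force: [-1.9, -3.6, 5.9]
opening: 0.201
gripper_force: 12.0
```

{"api": "move_arm", "payload": {"series": [{"slide": [0.0053,-0.0054,0],"angular": [0,0,0]},{"slide": [0.0116,-0.0097,0],"angular": [0,0,0]},{"slide": [0.0186,-0.0127,0],"angular": [0,0,0]},{"slide": [0.026,-0.0144,0],"angular": [0,0,0]},{"slide": [0.0335,-0.0146,0],"angular": [0,0,0]}]}}

```text
time_s: 19.7
eef_pos: [0.6277, 0.0803, 0.2287]
tool_rot: [-3.141, -0.004, -0.171]
ft_force: [-3.1, -1.8, 6.4]
opening: 0.201
gripper_force: 12.0
```

{"api": "move_arm", "payload": {"series": [{"slide": [0,0,0],"angular": [0,0,0]}]}}

```text
time_s: 19.8
eef_pos: [0.6288, 0.0799, 0.2287]
tool_rot: [-3.141, -0.006, -0.172]
ft_force: [1.3, 0.2, 4.0]
opening: 0.201
gripper_force: 12.0
```

```bash
python3 -c "
from h import *
crank(n=5,step=.1)
goto([.4973,.0617,.3],-.172)"
```

```text
t 19.8 eef [0.6288 0.0799 0.2287] angle 1.299 r 0.0404 F [1.3 0.2 4. ] T [-0.01 -0.21  0.  ] open 17.5
[[0.0039, 0.001], [0.0078, 0.002], [0.0115, 0.0033], [0.0151, 0.0051], [0.0186, 0.0072]]
slide [-0.1261, 0.0404, -0.0721] ang [-0.0004, -0.0058, 0.0001] t 19.8 at [0.6288 0.0799 0.2287] [-3.1411 -0.0058 -0.1719]
```

{"api": "move_arm", "payload": {"series": [{"slide": [0,0,0],"angular": [0,0,0]},{"slide": [0,0,0],"angular": [0,0,0]},{"slide": [0,0,-0.035],"angular": [0,-0.005,0]},{"slide": [-0.012,0.004,-0.068],"angular": [0,-0.005,0]},{"slide": [-0.055,0.018,-0.07],"angular": [0,-0.005,0]}], "grip": -0.2}}

```text
time_s: 20.3
eef_pos: [0.5733, 0.0716, 0.3016]
tool_rot: [-3.14, -0.006, -0.172]
ft_force: [-0.1, -1.0, 1.9]
opening: 0.397
gripper_force: 0.0
```

{"api": "move_arm", "payload": {"series": [{"slide": [-0.043,0.013,0],"angular": [0,0,0]},{"slide": [-0.071,0.022,0.025],"angular": [0,0,0]},{"slide": [-0.071,0.022,0.07],"angular": [0,0,0]},{"slide": [-0.071,0.022,0.115],"angular": [0,0,0]},{"slide": [-0.071,0.022,0.16],"angular": [0,0,0]}]}}

```text
time_s: 20.8
eef_pos: [0.4953, 0.0622, 0.1361]
tool_rot: [-3.141, 0.001, -0.172]
ft_force: [0.7, 0.5, 0.3]
opening: 0.403
gripper_force: 0.0
```

{"api": "move_arm", "payload": {"series": [{"slide": [0,0,0.02],"angular": [0,0,0]},{"slide": [0,0,0.03],"angular": [0,0,0]},{"slide": [0,0,0.03],"angular": [0,0,0]}]}}

```text
time_s: 21.1
eef_pos: [0.4947, 0.0622, 0.106]
tool_rot: [3.141, 0.005, -0.172]
ft_force: [-0.0, -0.6, -0.8]
opening: 0.4
gripper_force: 0.0
```

```bash
python3 -c "
from h import *
goto([.4973,.0617,.0658],-.172)"
```

```text
slide [0.0029, 0.0, 0.0402] ang [0.0004, 0.0049, 0.0003] t 21.1 at [0.4947 0.0622 0.106 ] [ 3.1412  0.0049 -0.1717]
```

{"api": "move_arm", "payload": {"series": [{"slide": [0.0025,0,0.025],"angular": [0,0.0045,0]},{"slide": [0.0025,0,0.036],"angular": [0,0.0045,0]},{"slide": [0.0025,0,0.0395],"angular": [0,0.0045,0]},{"slide": [0.0025,0,0.0395],"angular": [0,0.0045,0]},{"slide": [0.0025,0,0.0395],"angular": [0,0.0045,0]}]}}

```text
time_s: 21.6
eef_pos: [0.4991, 0.0617, 0.069]
tool_rot: [-3.141, -0.004, -0.172]
ft_force: [-0.0, -0.2, 1.2]
opening: 0.4
gripper_force: 0.0
```

{"api": "move_arm", "payload": {"series": [{"slide": [0,0,0],"angular": [0,0,0]},{"slide": [0,0,0],"angular": [0,0,0]},{"slide": [0,0,0],"angular": [0,0,0]},{"slide": [0,0,0],"angular": [0,0,0]},{"slide": [0,0,0],"angular": [0,0,0]}], "grip": -1, "force": 20}}

```text
time_s: 22.1
eef_pos: [0.4984, 0.0617, 0.0682]
tool_rot: [-3.142, -0.003, -0.172]
ft_force: [-0.8, -0.4, 2.1]
opening: 0.164
gripper_force: 20.0
```

{"api": "move_arm", "payload": {"series": [{"slide": [-0.0003,0,0],"angular": [0,0,0]},{"slide": [-0.0006,0,0],"angular": [0,0,0]},{"slide": [-0.0009,0,0],"angular": [0,0,0]}]}}

```text
time_s: 22.4
eef_pos: [0.4979, 0.0618, 0.0681]
tool_rot: [-3.141, -0.004, -0.172]
ft_force: [2.0, -0.6, 1.5]
opening: 0.161
gripper_force: 20.0
```

{"api": "move_arm", "payload": {"series": [{"slide": [-0.0003,0,0],"angular": [0,0,0]},{"slide": [-0.0006,0,0],"angular": [0,0,0]}]}}

```text
time_s: 22.6
eef_pos: [0.4972, 0.0619, 0.0681]
tool_rot: [-3.141, -0.004, -0.172]
ft_force: [1.2, -0.4, 2.1]
opening: 0.156
gripper_force: 20.0
```

{"api": "move_arm", "payload": {"series": [{"slide": [-0.0003,0,0],"angular": [0,0,0]},{"slide": [-0.0006,0,0],"angular": [0,0,0]}]}}

```text
time_s: 22.8
eef_pos: [0.4966, 0.062, 0.0682]
tool_rot: [-3.141, -0.004, -0.172]
ft_force: [2.0, -1.3, 2.6]
opening: 0.156
gripper_force: 20.0
```

Still about 2 N, so no nip. Another 1.9 rad (8 N/rad, so at most about 15 N).

{"api": "move_arm", "payload": {"series": [{"slide": [0,0,0],"angular": [0,0,0]},{"slide": [0,0,0],"angular": [0,0,0]},{"slide": [0,0,-0.04],"angular": [0,0.003,0]},{"slide": [0,0,-0.09],"angular": [0,0.003,0]},{"slide": [0,0,-0.14],"angular": [0,0.003,0]}], "grip": -0.2}}

```text
time_s: 23.3
eef_pos: [0.4942, 0.0622, 0.208]
tool_rot: [3.141, -0.002, -0.172]
ft_force: [1.7, -0.2, 0.3]
opening: 0.395
gripper_force: 0.0
```

{"api": "move_arm", "payload": {"series": [{"slide": [0,0,-0.05],"angular": [0,0,0]},{"slide": [0.03,-0.01,-0.09],"angular": [0,0,0]},{"slide": [0.075,-0.025,-0.09],"angular": [0,0,0]},{"slide": [0.115,-0.038,-0.09],"angular": [0,0,0]},{"slide": [0.127,-0.0405,-0.09],"angular": [0,0,0]}]}}

```text
time_s: 23.8
eef_pos: [0.6295, 0.0809, 0.2966]
tool_rot: [3.141, -0.003, -0.171]
ft_force: [-1.1, 0.5, -0.8]
opening: 0.4
gripper_force: 0.0
```

{"api": "move_arm", "payload": {"series": [{"slide": [0,0,0],"angular": [0,0,0]},{"slide": [0,0,0],"angular": [0,0,0]}]}}

```text
time_s: 24.0
eef_pos: [0.6265, 0.0805, 0.2974]
tool_rot: [3.141, -0.003, -0.172]
ft_force: [-0.2, 0.4, 0.8]
opening: 0.403
gripper_force: 0.0
```

```bash
python3 -c "
from h import *
goto([.6285,.0797,.2265],-.172)"
```

```text
slide [0.0019, 0.0004, 0.0709] ang [0.0005, -0.0029, 0.0004] t 24.0 at [0.6265 0.0805 0.2974] [ 3.1411e+00 -2.9000e-03 -1.7160e-01]
```

{"api": "move_arm", "payload": {"series": [{"slide": [0.0015,0.0005,0.03],"angular": [0,-0.003,0]},{"slide": [0.0015,0.0005,0.055],"angular": [0,-0.003,0]},{"slide": [0.0015,0.0005,0.067],"angular": [0,-0.003,0]},{"slide": [0.0015,0.0005,0.07],"angular": [0,-0.003,0]}]}}

```text
time_s: 24.4
eef_pos: [0.6274, 0.0796, 0.227]
tool_rot: [3.141, 0.001, -0.172]
ft_force: [0.4, 0.1, 0.2]
opening: 0.4
gripper_force: 0.0
```

{"api": "move_arm", "payload": {"series": [{"slide": [0,0,0],"angular": [0,0,0]},{"slide": [0,0,0],"angular": [0,0,0]},{"slide": [0,0,0],"angular": [0,0,0]},{"slide": [0,0,0],"angular": [0,0,0]},{"slide": [0,0,0],"angular": [0,0,0]}], "grip": -1, "force": 12}}

```text
time_s: 24.9
eef_pos: [0.63, 0.0797, 0.2303]
tool_rot: [-3.141, -0.005, -0.172]
ft_force: [-0.9, 0.1, 6.2]
opening: 0.202
gripper_force: 12.0
```

```bash
python3 -c "
from h import *
crank(n=10,step=.19)"
```

```text
t 24.9 eef [0.63   0.0797 0.2303] angle 1.271 r 0.0405 F [-0.9  0.1  6.2] T [0.13 0.15 0.02] open 17.6
[[0.0073, 0.0022], [0.0143, 0.0052], [0.0205, 0.0095], [0.0259, 0.0149], [0.0301, 0.0213]]
[[0.0029, 0.007], [0.0045, 0.0144], [0.0046, 0.022], [0.0033, 0.0295], [0.0007, 0.0366]]
```

{"api": "move_arm", "payload": {"series": [{"slide": [0.0073,0.0022,0],"angular": [0,0,0]},{"slide": [0.0143,0.0052,0],"angular": [0,0,0]},{"slide": [0.0205,0.0095,0],"angular": [0,0,0]},{"slide": [0.0259,0.0149,0],"angular": [0,0,0]},{"slide": [0.0301,0.0213,0],"angular": [0,0,0]}]}}

```text
time_s: 25.4
eef_pos: [0.6572, 0.0551, 0.2303]
tool_rot: [-3.138, -0.007, -0.171]
ft_force: [4.2, 5.7, 4.7]
opening: 0.201
gripper_force: 12.0
```

{"api": "move_arm", "payload": {"series": [{"slide": [0.0029,0.007,0],"angular": [0,0,0]},{"slide": [0.0045,0.0144,0],"angular": [0,0,0]},{"slide": [0.0046,0.022,0],"angular": [0,0,0]},{"slide": [0.0033,0.0295,0],"angular": [0,0,0]},{"slide": [0.0007,0.0366,0],"angular": [0,0,0]}]}}

```text
time_s: 25.9
eef_pos: [0.6519, 0.0171, 0.2303]
tool_rot: [-3.141, -0.008, -0.172]
ft_force: [3.4, 0.8, 4.0]
opening: 0.2
gripper_force: 12.0
```

{"api": "move_arm", "payload": {"series": [{"slide": [0,0,0],"angular": [0,0,0]}]}}

```text
time_s: 26.0
eef_pos: [0.651, 0.016, 0.2303]
tool_rot: [3.141, -0.007, -0.173]
ft_force: [3.0, -3.1, 5.9]
opening: 0.202
gripper_force: 12.0
```

```bash
python3 -c "
from h import *
crank(n=5,step=.1)
goto([.4966,.062,.31],-.172)"
```

```text
t 26.0 eef [0.651  0.016  0.2303] angle -0.648 r 0.0414 F [ 3.  -3.1  5.9] T [-0.5  -0.57  0.01] open 17.6
[[-0.0032, 0.0028], [-0.0056, 0.0061], [-0.0082, 0.0091], [-0.0112, 0.0118], [-0.0144, 0.0142]]
slide [-0.1594, -0.0187, -0.0808] ang [0.0006, -0.0069, -0.0007] t 26.0 at [0.651  0.016  0.2303] [ 3.141  -0.0069 -0.1727]
```

{"api": "move_arm", "payload": {"series": [{"slide": [0,0,0],"angular": [0,0,0]},{"slide": [0,0,0],"angular": [0,0,0]},{"slide": [0,0,-0.035],"angular": [0,-0.006,0]},{"slide": [-0.012,-0.001,-0.068],"angular": [0,-0.006,0]},{"slide": [-0.055,-0.006,-0.07],"angular": [0,-0.006,0]}], "grip": -0.2}}

```text
time_s: 26.5
eef_pos: [0.5992, 0.0321, 0.3024]
tool_rot: [-3.141, -0.003, -0.173]
ft_force: [0.0, -0.2, 0.7]
opening: 0.39
gripper_force: 0.0
```

{"api": "move_arm", "payload": {"series": [{"slide": [-0.045,-0.006,0],"angular": [0,0,0]},{"slide": [-0.085,-0.0125,0.02],"angular": [0,0,0]},{"slide": [-0.103,-0.0125,0.065],"angular": [0,0,0]},{"slide": [-0.103,-0.0125,0.115],"angular": [0,0,0]},{"slide": [-0.103,-0.0125,0.16],"angular": [0,0,0]}]}}

```text
time_s: 27.0
eef_pos: [0.4946, 0.0635, 0.1367]
tool_rot: [-3.141, 0.005, -0.171]
ft_force: [1.7, 0.2, 0.3]
opening: 0.398
gripper_force: 0.0
```

{"api": "move_arm", "payload": {"series": [{"slide": [0,0,0.02],"angular": [0,0,0]},{"slide": [0,0,0.03],"angular": [0,0,0]},{"slide": [0,0,0.03],"angular": [0,0,0]}]}}

```text
time_s: 27.3
eef_pos: [0.4948, 0.063, 0.1072]
tool_rot: [3.141, 0.007, -0.171]
ft_force: [-0.1, -0.1, 0.9]
opening: 0.401
gripper_force: 0.0
```

```bash
python3 -c "
from h import *
goto([.4966,.062,.0668],-.172)"
```

```text
slide [0.0023, 0.0007, 0.0404] ang [0.0004, 0.0074, 0.0006] t 27.3 at [0.4948 0.063  0.1072] [ 3.1412  0.0074 -0.1714]
```

{"api": "move_arm", "payload": {"series": [{"slide": [0.002,0.0007,0.025],"angular": [0,0.005,0]},{"slide": [0.002,0.0007,0.036],"angular": [0,0.005,0]},{"slide": [0.002,0.0007,0.0405],"angular": [0,0.005,0]},{"slide": [0.002,0.0007,0.0405],"angular": [0,0.005,0]},{"slide": [0.002,0.0007,0.0405],"angular": [0,0.005,0]}]}}

```text
time_s: 27.8
eef_pos: [0.4988, 0.0617, 0.0694]
tool_rot: [-3.141, -0.003, -0.172]
ft_force: [-0.1, -0.3, -0.2]
opening: 0.4
gripper_force: 0.0
```

{"api": "move_arm", "payload": {"series": [{"slide": [0,0,0],"angular": [0,0,0]},{"slide": [0,0,0],"angular": [0,0,0]},{"slide": [0,0,0],"angular": [0,0,0]},{"slide": [0,0,0],"angular": [0,0,0]},{"slide": [0,0,0],"angular": [0,0,0]}], "grip": -1, "force": 20}}

```text
time_s: 28.3
eef_pos: [0.4982, 0.0616, 0.0687]
tool_rot: [-3.142, -0.002, -0.172]
ft_force: [-0.3, 0.7, 2.3]
opening: 0.16
gripper_force: 20.0
```

{"api": "move_arm", "payload": {"series": [{"slide": [-0.0003,0,0],"angular": [0,0,0]},{"slide": [-0.0006,0,0],"angular": [0,0,0]},{"slide": [-0.0009,0,0],"angular": [0,0,0]}]}}

```text
time_s: 28.6
eef_pos: [0.4982, 0.0616, 0.0687]
tool_rot: [-3.141, -0.004, -0.172]
ft_force: [5.4, -0.6, -1.9]
opening: 0.157
gripper_force: 20.0
```

{"api": "move_arm", "payload": {"series": [{"slide": [-0.0003,0,0],"angular": [0,0,0]},{"slide": [-0.0006,0,0],"angular": [0,0,0]}]}}

```text
time_s: 28.8
eef_pos: [0.498, 0.0616, 0.0687]
tool_rot: [-3.141, -0.005, -0.172]
ft_force: [6.8, -0.7, -3.6]
opening: 0.16
gripper_force: 20.0
```

{"api": "move_arm", "payload": {"series": [{"slide": [-0.0003,0,0],"angular": [0,0,0]},{"slide": [-0.0006,0,0],"angular": [0,0,0]}]}}

```text
time_s: 29.0
eef_pos: [0.4977, 0.0617, 0.0687]
tool_rot: [-3.141, -0.006, -0.172]
ft_force: [8.3, -0.8, -4.4]
opening: 0.162
gripper_force: 20.0
```

{"api": "move_arm", "payload": {"series": [{"slide": [-0.0003,0,0.0007],"angular": [0,0,0]},{"slide": [-0.0006,0,0.0014],"angular": [0,0,0]}]}}

```text
time_s: 29.2
eef_pos: [0.4977, 0.0617, 0.0687]
tool_rot: [-3.141, -0.006, -0.172]
ft_force: [4.2, -1.9, 9.5]
opening: 0.162
gripper_force: 20.0
```

{"api": "move_arm", "payload": {"series": [{"slide": [-0.0003,0,0],"angular": [0,0,0]},{"slide": [-0.0006,0,0],"angular": [0,0,0]}]}}

```text
time_s: 29.4
eef_pos: [0.4977, 0.0617, 0.0687]
tool_rot: [-3.141, -0.008, -0.172]
ft_force: [7.4, -2.3, 1.7]
opening: 0.161
gripper_force: 20.0
```

{"api": "move_arm", "payload": {"series": [{"slide": [-0.0003,0,0],"angular": [0,0,0]},{"slide": [-0.0006,0,0],"angular": [0,0,0]}]}}

```text
time_s: 29.6
eef_pos: [0.4977, 0.0617, 0.0687]
tool_rot: [-3.141, -0.009, -0.172]
ft_force: [9.7, -2.2, -0.3]
opening: 0.159
gripper_force: 20.0
```

{"api": "move_arm", "payload": {"series": [{"slide": [-0.0004,0,0],"angular": [0,0,0]},{"slide": [-0.0008,0,0],"angular": [0,0,0]}]}}

```text
time_s: 29.8
eef_pos: [0.4974, 0.0618, 0.0687]
tool_rot: [-3.141, -0.01, -0.172]
ft_force: [11.9, -1.1, -2.7]
opening: 0.154
gripper_force: 20.0
```

{"api": "move_arm", "payload": {"series": [{"slide": [-0.0004,0,0],"angular": [0,0,0]},{"slide": [-0.0008,0,0],"angular": [0,0,0]}]}}

```text
time_s: 30.0
eef_pos: [0.4968, 0.0619, 0.0687]
tool_rot: [-3.141, -0.011, -0.172]
ft_force: [12.4, -2.2, -2.5]
opening: 0.16
gripper_force: 20.0
```

{"api": "move_arm", "payload": {"series": [{"slide": [-0.0004,0,0],"angular": [0,0,0]},{"slide": [-0.0008,0,0],"angular": [0,0,0]}]}}

```text
time_s: 30.2
eef_pos: [0.496, 0.0621, 0.0687]
tool_rot: [-3.141, -0.011, -0.172]
ft_force: [13.0, -2.4, -2.9]
opening: 0.157
gripper_force: 20.0
```

The blade slides steadily at about 13 N of drag, so the nip is about 12 N: too much, but not clamped. I'll back off about 0.85 rad anticlockwise.

{"api": "move_arm", "payload": {"series": [{"slide": [0.0008,0,0],"angular": [0,0,0]},{"slide": [0.0008,0,0],"angular": [0,0,0]},{"slide": [0,0,-0.04],"angular": [0,0,0]},{"slide": [0,0,-0.09],"angular": [0,0,0]},{"slide": [0,0,-0.14],"angular": [0,0,0]}], "grip": -0.2}}

```text
time_s: 30.7
eef_pos: [0.4897, 0.0629, 0.2071]
tool_rot: [3.141, 0.003, -0.172]
ft_force: [1.5, -0.5, -0.2]
opening: 0.392
gripper_force: 0.0
```

{"api": "move_arm", "payload": {"series": [{"slide": [0,0,-0.05],"angular": [0,0,0]},{"slide": [0.03,0,-0.09],"angular": [0,0,0]},{"slide": [0.075,0.008,-0.09],"angular": [0,0,0]},{"slide": [0.12,0.014,-0.09],"angular": [0,0,0]},{"slide": [0.16,0.019,-0.09],"angular": [0,0,0]}]}}

```text
time_s: 31.2
eef_pos: [0.6469, 0.0163, 0.2968]
tool_rot: [3.142, -0.0, -0.172]
ft_force: [-0.1, -0.7, 0.2]
opening: 0.4
gripper_force: 0.0
```

{"api": "move_arm", "payload": {"series": [{"slide": [0,0,0],"angular": [0,0,0]},{"slide": [0,0,0],"angular": [0,0,0]}]}}

```text
time_s: 31.4
eef_pos: [0.6451, 0.0166, 0.2947]
tool_rot: [3.141, 0.003, -0.172]
ft_force: [-0.8, -0.0, -1.5]
opening: 0.397
gripper_force: 0.0
```

```bash
python3 -c "
from h import *
goto([.650,.016,.2265],-.172)"
```

```text
slide [0.0051, -0.0002, 0.0682] ang [0.0002, 0.0034, -0.0002] t 31.4 at [0.6451 0.0166 0.2947] [ 3.1414  0.0034 -0.1722]
```

{"api": "move_arm", "payload": {"series": [{"slide": [0.0045,0,0.025],"angular": [0,0.0025,0]},{"slide": [0.0045,0,0.05],"angular": [0,0.0025,0]},{"slide": [0.0045,0,0.064],"angular": [0,0.0025,0]},{"slide": [0.0045,0,0.067],"angular": [0,0.0025,0]}]}}

```text
time_s: 31.8
eef_pos: [0.6482, 0.0166, 0.2283]
tool_rot: [3.141, -0.0, -0.171]
ft_force: [-0.3, -0.2, -0.1]
opening: 0.397
gripper_force: 0.0
```

{"api": "move_arm", "payload": {"series": [{"slide": [0,0,0],"angular": [0,0,0]},{"slide": [0,0,0],"angular": [0,0,0]},{"slide": [0,0,0],"angular": [0,0,0]},{"slide": [0,0,0],"angular": [0,0,0]},{"slide": [0,0,0],"angular": [0,0,0]}], "grip": -1, "force": 12}}

```text
time_s: 32.3
eef_pos: [0.6511, 0.016, 0.2319]
tool_rot: [-3.141, -0.007, -0.172]
ft_force: [-0.2, 0.2, 5.9]
opening: 0.197
gripper_force: 12.0
```

```bash
python3 -c "
from h import *
crank(n=5,step=-.17)"
```

```text
t 32.3 eef [0.6511 0.016  0.2319] angle -0.647 r 0.0415 F [-0.2  0.2  5.9] T [ 0.15  0.17 -0.02] open 17.1
[[0.0012, -0.007], [0.0027, -0.0136], [0.0031, -0.0204], [0.0022, -0.0271], [0.0003, -0.0336]]
```

{"api": "move_arm", "payload": {"series": [{"slide": [0.0025,-0.0063,0],"angular": [0,0,0]},{"slide": [0.004,-0.0129,0],"angular": [0,0,0]},{"slide": [0.0044,-0.0197,0],"angular": [0,0,0]},{"slide": [0.0035,-0.0264,0],"angular": [0,0,0]},{"slide": [0.0016,-0.0329,0],"angular": [0,0,0]}]}}

```text
time_s: 32.8
eef_pos: [0.6593, 0.0472, 0.232]
tool_rot: [3.141, -0.009, -0.172]
ft_force: [3.8, -3.9, 5.6]
opening: 0.195
gripper_force: 12.0
```

{"api": "move_arm", "payload": {"series": [{"slide": [0,0,0],"angular": [0,0,0]},{"slide": [0,0,0],"angular": [0,0,0]}]}}

```text
time_s: 33.0
eef_pos: [0.6591, 0.0487, 0.232]
tool_rot: [-3.14, -0.008, -0.171]
ft_force: [3.1, -0.2, 5.2]
opening: 0.198
gripper_force: 12.0
```

```bash
python3 -c "
from h import *
crank(n=5,step=-.02)
goto([.495,.062,.31],-.172)"
```

```text
t 33.0 eef [0.6591 0.0487 0.232 ] angle 0.185 r 0.0418 F [ 3.1 -0.2  5.2] T [ 0.13 -0.56 -0.04] open 17.2
[[-0.002, -0.0001], [-0.0023, -0.0009], [-0.0026, -0.0016], [-0.0029, -0.0023], [-0.0033, -0.003]]
slide [-0.1633, 0.0148, -0.0794] ang [-0.0013, -0.0084, 0.0007] t 33.0 at [0.6591 0.0487 0.232 ] [-3.1403 -0.0084 -0.1713]
```

{"api": "move_arm", "payload": {"series": [{"slide": [0,0,0],"angular": [0,0,0]},{"slide": [0,0,0],"angular": [0,0,0]},{"slide": [0,0,-0.035],"angular": [0,-0.006,0]},{"slide": [-0.012,0.001,-0.068],"angular": [0,-0.006,0]},{"slide": [-0.055,0.005,-0.07],"angular": [0,-0.006,0]}], "grip": -0.2}}

```text
time_s: 33.5
eef_pos: [0.6053, 0.0521, 0.3041]
tool_rot: [-3.141, -0.005, -0.172]
ft_force: [0.6, -0.3, 0.5]
opening: 0.395
gripper_force: 0.0
```

{"api": "move_arm", "payload": {"series": [{"slide": [-0.045,0.004,0],"angular": [0,0,0]},{"slide": [-0.085,0.009,0.02],"angular": [0,0,0]},{"slide": [-0.106,0.01,0.065],"angular": [0,0,0]},{"slide": [-0.106,0.01,0.115],"angular": [0,0,0]},{"slide": [-0.106,0.01,0.16],"angular": [0,0,0]}]}}

```text
time_s: 34.0
eef_pos: [0.4941, 0.0612, 0.1382]
tool_rot: [-3.142, 0.002, -0.171]
ft_force: [0.6, 0.5, -0.2]
opening: 0.399
gripper_force: 0.0
```

{"api": "move_arm", "payload": {"series": [{"slide": [0,0,0.02],"angular": [0,0,0]},{"slide": [0,0,0.03],"angular": [0,0,0]},{"slide": [0,0,0.03],"angular": [0,0,0]}]}}

```text
time_s: 34.3
eef_pos: [0.4944, 0.061, 0.1086]
tool_rot: [3.141, 0.005, -0.172]
ft_force: [0.2, 1.1, 0.3]
opening: 0.402
gripper_force: 0.0
```

```bash
python3 -c "
from h import *
P=camera_params('wrist'); im=snapshot('wrist')
hsv=cv2.cvtColor(im,cv2.COLOR_RGB2HSV)
m=((hsv[...,0]<8)|(hsv[...,0]>172))&(hsv[...,1]>150)&(hsv[...,2]>60); m[:, :200]=0; m[:,310:]=0
y,x=np.nonzero(m); print('red cols',x.mean(),'rows',y.min(),y.max(), 'front top',atz('wrist',(x.mean(),y.min()),.09,P))
goto([.495,.062,.0658],-.172)"
```

```text
red cols 253.21792114695342 rows 172 248 front top [0.52718713 0.05724972 0.09      ]
slide [-0.0008, -0.0009, 0.0445] ang [0.0, 0.0026, 0.0003] t 34.35 at [0.4957 0.061  0.1103] [ 3.1416e+00  2.6000e-03 -1.7170e-01]
```

{"api": "move_arm", "payload": {"series": [{"slide": [-0.0005,-0.0009,0.025],"angular": [0,0.0025,0]},{"slide": [-0.0005,-0.0009,0.037],"angular": [0,0.0025,0]},{"slide": [-0.0005,-0.0009,0.042],"angular": [0,0.0025,0]},{"slide": [-0.0005,-0.0009,0.042],"angular": [0,0.0025,0]},{"slide": [-0.0005,-0.0009,0.042],"angular": [0,0.0025,0]}]}}

```text
time_s: 34.85
eef_pos: [0.496, 0.0619, 0.0691]
tool_rot: [-3.141, -0.002, -0.172]
ft_force: [-0.0, -0.1, 0.8]
opening: 0.399
gripper_force: 0.0
```

{"api": "move_arm", "payload": {"series": [{"slide": [0,0,0],"angular": [0,0,0]},{"slide": [0,0,0],"angular": [0,0,0]},{"slide": [0,0,0],"angular": [0,0,0]},{"slide": [0,0,0],"angular": [0,0,0]},{"slide": [0,0,0],"angular": [0,0,0]}], "grip": -1, "force": 20}}

```text
time_s: 35.35
eef_pos: [0.4955, 0.0619, 0.0685]
tool_rot: [-3.142, -0.001, -0.172]
ft_force: [-0.5, -0.0, 2.9]
opening: 0.16
gripper_force: 20.0
```

{"api": "move_arm", "payload": {"series": [{"slide": [-0.0005,0,0],"angular": [0,0,0]},{"slide": [-0.001,0,0.0003],"angular": [0,0,0]},{"slide": [-0.0015,0,0.0006],"angular": [0,0,0]}]}}

```text
time_s: 35.65
eef_pos: [0.4956, 0.0619, 0.0685]
tool_rot: [-3.141, -0.004, -0.172]
ft_force: [5.6, -1.5, 2.8]
opening: 0.157
gripper_force: 20.0
```

{"api": "move_arm", "payload": {"series": [{"slide": [-0.0004,0,0],"angular": [0,0,0]},{"slide": [-0.0008,0,0],"angular": [0,0,0]}]}}

```text
time_s: 35.85
eef_pos: [0.495, 0.0621, 0.0685]
tool_rot: [-3.141, -0.005, -0.172]
ft_force: [6.7, -1.3, 0.8]
opening: 0.155
gripper_force: 20.0
```

{"api": "move_arm", "payload": {"series": [{"slide": [-0.0004,0,0],"angular": [0,0,0]},{"slide": [-0.0008,0,0],"angular": [0,0,0]}]}}

```text
time_s: 36.05
eef_pos: [0.4942, 0.0622, 0.0685]
tool_rot: [-3.141, -0.005, -0.172]
ft_force: [6.7, -1.4, 0.5]
opening: 0.159
gripper_force: 20.0
```

{"api": "move_arm", "payload": {"series": [{"slide": [-0.0004,0,0],"angular": [0,0,0]},{"slide": [-0.0008,0,0],"angular": [0,0,0]}]}}

```text
time_s: 36.25
eef_pos: [0.4934, 0.0623, 0.0685]
tool_rot: [-3.141, -0.005, -0.172]
ft_force: [7.2, -0.8, 0.6]
opening: 0.16
gripper_force: 20.0
```

Steady drag is about 6.9 N, which includes a little hand pressure, so it's at the top of the range. I'll ease it by a further 0.13 rad or so.

{"api": "move_arm", "payload": {"series": [{"slide": [0.001,0,0],"angular": [0,0,0]},{"slide": [0.002,0,0],"angular": [0,0,0]}]}}

```text
time_s: 36.45
eef_pos: [0.4933, 0.0623, 0.0685]
tool_rot: [-3.142, 0.0, -0.172]
ft_force: [-5.2, 0.6, 12.5]
opening: 0.158
gripper_force: 20.0
```

{"api": "move_arm", "payload": {"series": [{"slide": [0,0,0],"angular": [0,0,0]},{"slide": [0,0,0],"angular": [0,0,0]},{"slide": [0,0,-0.04],"angular": [0,0,0]},{"slide": [0,0,-0.09],"angular": [0,0,0]},{"slide": [0,0,-0.14],"angular": [0,0,0]}], "grip": -0.2}}

```text
time_s: 36.95
eef_pos: [0.4918, 0.0624, 0.2077]
tool_rot: [3.141, 0.003, -0.172]
ft_force: [1.7, -0.6, 0.4]
opening: 0.391
gripper_force: 0.0
```

{"api": "move_arm", "payload": {"series": [{"slide": [0,0,-0.05],"angular": [0,0,0]},{"slide": [0.03,0,-0.09],"angular": [0,0,0]},{"slide": [0.075,-0.006,-0.09],"angular": [0,0,0]},{"slide": [0.12,-0.012,-0.09],"angular": [0,0,0]},{"slide": [0.165,-0.015,-0.09],"angular": [0,0,0]}]}}

```text
time_s: 37.45
eef_pos: [0.6597, 0.0492, 0.2974]
tool_rot: [-3.141, 0.0, -0.171]
ft_force: [-0.1, 0.1, 0.3]
opening: 0.401
gripper_force: 0.0
```

{"api": "move_arm", "payload": {"series": [{"slide": [0,0,0],"angular": [0,0,0]},{"slide": [0,0,0],"angular": [0,0,0]},{"slide": [0,0,0],"angular": [0,0,0]}]}}

```text
time_s: 37.75
eef_pos: [0.6574, 0.0491, 0.2975]
tool_rot: [3.142, 0.001, -0.172]
ft_force: [-0.2, -0.4, -0.3]
opening: 0.397
gripper_force: 0.0
```

```bash
python3 -c "
from h import *
goto([.6575,.0487,.2265],-.172)"
```

```text
slide [0.0002, 0.0004, 0.071] ang [0.0, 0.0007, 0.0005] t 37.75 at [0.6574 0.0491 0.2975] [ 3.1416e+00  7.0000e-04 -1.7150e-01]
```

{"api": "move_arm", "payload": {"series": [{"slide": [0,0.0003,0.028],"angular": [0,0,0]},{"slide": [0,0.0003,0.052],"angular": [0,0,0]},{"slide": [0,0.0003,0.067],"angular": [0,0,0]},{"slide": [0,0.0003,0.07],"angular": [0,0,0]}]}}

```text
time_s: 38.15
eef_pos: [0.6566, 0.0488, 0.2264]
tool_rot: [3.141, 0.002, -0.171]
ft_force: [0.5, 0.0, -0.7]
opening: 0.4
gripper_force: 0.0
```

{"api": "move_arm", "payload": {"series": [{"slide": [0,0,0],"angular": [0,0,0]},{"slide": [0,0,0],"angular": [0,0,0]},{"slide": [0,0,0],"angular": [0,0,0]},{"slide": [0,0,0],"angular": [0,0,0]},{"slide": [0,0,0],"angular": [0,0,0]}], "grip": -1, "force": 12}}

```text
time_s: 38.65
eef_pos: [0.6593, 0.0486, 0.2295]
tool_rot: [-3.141, -0.003, -0.172]
ft_force: [-0.6, -0.1, 5.9]
opening: 0.2
gripper_force: 12.0
```

```bash
python3 -c "
from h import *
crank(n=5,step=-.03)"
```

```text
t 38.65 eef [0.6593 0.0486 0.2295] angle 0.183 r 0.042 F [-0.6 -0.1  5.9] T [0.13 0.12 0.01] open 17.4
[[-0.0023, -0.0004], [-0.0028, -0.0015], [-0.0033, -0.0026], [-0.0038, -0.0037], [-0.0044, -0.0048]]
```

{"api": "move_arm", "payload": {"series": [{"slide": [-0.0005,-0.0013,0],"angular": [0,0,0]},{"slide": [-0.001,-0.0026,0],"angular": [0,0,0]},{"slide": [-0.0015,-0.0039,0],"angular": [0,0,0]},{"slide": [-0.0021,-0.0052,0],"angular": [0,0,0]},{"slide": [-0.0021,-0.0052,0],"angular": [0,0,0]}]}}

```text
time_s: 39.15
eef_pos: [0.6582, 0.0531, 0.2295]
tool_rot: [3.141, -0.004, -0.172]
ft_force: [-0.9, -2.2, 5.8]
opening: 0.202
gripper_force: 12.0
```

```bash
python3 -c "
from h import *
crank(n=5,step=-.02)
goto([.4933,.0623,.31],-.172)"
```

```text
t 39.15 eef [0.6582 0.0531 0.2295] angle 0.292 r 0.042 F [-0.9 -2.2  5.8] T [-0.35  0.09  0.06] open 17.6
[[-0.0021, 0.0002], [-0.0025, -0.0005], [-0.0029, -0.0012], [-0.0033, -0.0019], [-0.0037, -0.0026]]
slide [-0.1637, 0.0193, -0.0811] ang [0.0011, -0.0036, -0.0001] t 39.15 at [0.6582 0.0531 0.2295] [ 3.1405 -0.0036 -0.1721]
```

{"api": "move_arm", "payload": {"series": [{"slide": [0,0,0],"angular": [0,0,0]},{"slide": [0,0,0],"angular": [0,0,0]},{"slide": [0,0,-0.035],"angular": [0,-0.004,0]},{"slide": [-0.012,0.001,-0.068],"angular": [0,-0.004,0]},{"slide": [-0.055,0.005,-0.07],"angular": [0,-0.004,0]}], "grip": -0.2}}

```text
time_s: 39.65
eef_pos: [0.6057, 0.058, 0.3022]
tool_rot: [-3.14, -0.005, -0.172]
ft_force: [-0.6, 0.4, 0.8]
opening: 0.396
gripper_force: 0.0
```

{"api": "move_arm", "payload": {"series": [{"slide": [-0.045,0.006,0],"angular": [0,0,0]},{"slide": [-0.085,0.012,0.02],"angular": [0,0,0]},{"slide": [-0.109,0.0145,0.065],"angular": [0,0,0]},{"slide": [-0.109,0.0145,0.115],"angular": [0,0,0]},{"slide": [-0.109,0.0145,0.16],"angular": [0,0,0]}]}}

```text
time_s: 40.15
eef_pos: [0.4907, 0.0632, 0.1365]
tool_rot: [-3.141, 0.002, -0.171]
ft_force: [0.5, -0.5, 0.4]
opening: 0.4
gripper_force: 0.0
```

{"api": "move_arm", "payload": {"series": [{"slide": [0,0,0.02],"angular": [0,0,0]},{"slide": [0,0,0.03],"angular": [0,0,0]},{"slide": [0,0,0.03],"angular": [0,0,0]}]}}

```text
time_s: 40.45
eef_pos: [0.4906, 0.063, 0.1067]
tool_rot: [3.141, 0.006, -0.172]
ft_force: [-0.0, 0.6, -0.4]
opening: 0.403
gripper_force: 0.0
```

```bash
python3 -c "
from h import *
goto([.4933,.0623,.0668],-.172)"
```

```text
slide [0.003, 0.0003, 0.0399] ang [0.0003, 0.0063, 0.0003] t 40.45 at [0.4906 0.063  0.1067] [ 3.1413  0.0063 -0.1717]
```

{"api": "move_arm", "payload": {"series": [{"slide": [0.0025,0.0003,0.025],"angular": [0,0.004,0]},{"slide": [0.0025,0.0003,0.036],"angular": [0,0.004,0]},{"slide": [0.0025,0.0003,0.04],"angular": [0,0.004,0]},{"slide": [0.0025,0.0003,0.04],"angular": [0,0.004,0]},{"slide": [0.0025,0.0003,0.04],"angular": [0,0.004,0]}]}}

```text
time_s: 40.95
eef_pos: [0.4947, 0.0623, 0.0691]
tool_rot: [-3.141, -0.002, -0.172]
ft_force: [-0.3, 0.0, 0.6]
opening: 0.397
gripper_force: 0.0
```

{"api": "move_arm", "payload": {"series": [{"slide": [0,0,0],"angular": [0,0,0]},{"slide": [0,0,0],"angular": [0,0,0]},{"slide": [0,0,0],"angular": [0,0,0]},{"slide": [0,0,0],"angular": [0,0,0]},{"slide": [0,0,0],"angular": [0,0,0]}], "grip": -1, "force": 20}}

```text
time_s: 41.45
eef_pos: [0.4941, 0.0622, 0.0683]
tool_rot: [-3.142, -0.001, -0.172]
ft_force: [0.1, -0.1, 2.3]
opening: 0.161
gripper_force: 20.0
```

{"api": "move_arm", "payload": {"series": [{"slide": [-0.0005,0,0],"angular": [0,0,0]},{"slide": [-0.001,0,0.0003],"angular": [0,0,0]},{"slide": [-0.0015,0,0.0006],"angular": [0,0,0]}]}}

```text
time_s: 41.75
eef_pos: [0.4941, 0.0622, 0.0683]
tool_rot: [-3.141, -0.004, -0.172]
ft_force: [6.3, -0.6, 2.3]
opening: 0.16
gripper_force: 20.0
```

{"api": "move_arm", "payload": {"series": [{"slide": [-0.0004,0,0],"angular": [0,0,0]},{"slide": [-0.0008,0,0],"angular": [0,0,0]}]}}

```text
time_s: 41.95
eef_pos: [0.4934, 0.0624, 0.0683]
tool_rot: [-3.141, -0.004, -0.172]
ft_force: [5.6, -1.3, 1.2]
opening: 0.154
gripper_force: 20.0
```

{"api": "move_arm", "payload": {"series": [{"slide": [-0.0003,0,0],"angular": [0,0,0]}]}}

```text
time_s: 42.05
eef_pos: [0.4932, 0.0624, 0.0683]
tool_rot: [-3.141, -0.004, -0.172]
ft_force: [5.4, -0.8, 1.3]
opening: 0.159
gripper_force: 20.0
```

{"api": "move_arm", "payload": {"series": [{"slide": [-0.0003,0,0],"angular": [0,0,0]}]}}

```text
time_s: 42.15
eef_pos: [0.4929, 0.0625, 0.0684]
tool_rot: [-3.141, -0.005, -0.172]
ft_force: [5.2, -0.5, -0.1]
opening: 0.159
gripper_force: 20.0
```

{"api": "move_arm", "payload": {"series": [{"slide": [-0.0003,0,0],"angular": [0,0,0]}]}}

```text
time_s: 42.25
eef_pos: [0.4926, 0.0626, 0.0683]
tool_rot: [-3.141, -0.004, -0.172]
ft_force: [5.6, -2.1, 0.6]
opening: 0.159
gripper_force: 20.0
```

Drag is now a steady 5.5 N or so, which is right. I'm releasing and lifting clear.

{"api": "move_arm", "payload": {"series": [{"slide": [0.0006,0,0],"angular": [0,0,0]},{"slide": [0.0006,0,0],"angular": [0,0,0]},{"slide": [0.0006,0,-0.01],"angular": [0,0,0]},{"slide": [0,0,-0.05],"angular": [0,0,0]},{"slide": [0,0,-0.09],"angular": [0,0,0]}], "grip": -0.2}}

```text
time_s: 42.75
eef_pos: [0.489, 0.0629, 0.1576]
tool_rot: [3.141, 0.004, -0.172]
ft_force: [0.3, 0.2, 0.3]
opening: 0.39
gripper_force: 0.0
```

{"api": "move_arm", "payload": {"series": [{"slide": [-0.02,0,-0.04],"angular": [0,0,0]},{"slide": [-0.05,0,-0.08],"angular": [0,0,0]},{"slide": [-0.05,0,-0.1],"angular": [0,0,0]},{"slide": [-0.05,0,-0.1],"angular": [0,0,0]},{"slide": [-0.05,0,-0.1],"angular": [0,0,0]}]}}

```text
time_s: 43.25
eef_pos: [0.4413, 0.0714, 0.2575]
tool_rot: [-3.141, -0.001, -0.172]
ft_force: [0.1, -0.4, -0.5]
opening: 0.399
gripper_force: 0.0
```

```bash
python3 - <<'E'
from h import *
P=camera_params("wrist"); im=snapshot("wrist"); save("w6",im,1.5); sn=snapshot("scene")
save("end",np.vstack([cv2.resize(im,(640,300)),cv2.resize(sn[190:300,160:320],(640,300))]))
hsv=cv2.cvtColor(im,cv2.COLOR_RGB2HSV)
m=((hsv[...,0]<8)|(hsv[...,0]>172))&(hsv[...,1]>150)&(hsv[...,2]>60)
n,l,st,ce=cv2.connectedComponentsWithStats(m.astype(np.uint8))
u=np.array([.9852,-.1711])
for i in range(1,n):
    if st[i,4]>80: p=atz("wrist",ce[i],.085,P)[:2]; print(ce[i],p,"local x,y",(p-[.6175,.041])@u,(p-[.6175,.041])@[.1711,.9852])
E
```

```text
[81.23529412 20.98039216] [0.63653132 0.22888097] local x,y -0.01339678169186601 0.18835658787913168
[255.16731518 128.1459144 ] [0.49036914 0.06357673] local x,y -0.12911220090188166 0.0004905090374054042
```

View pics/end.png

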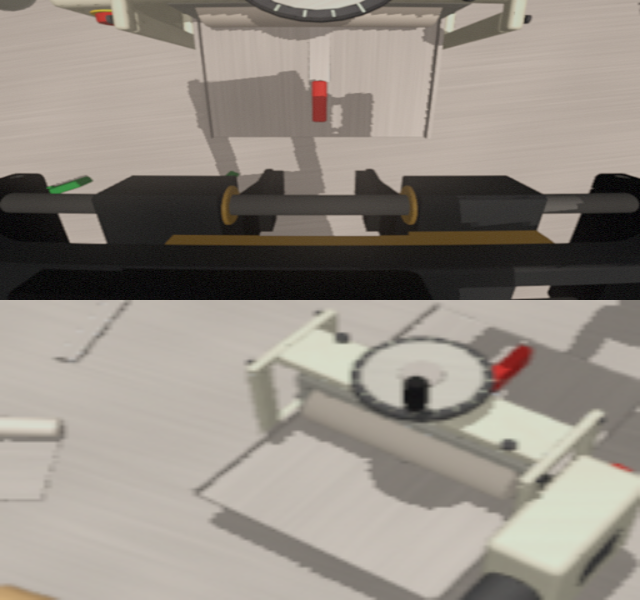

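The red handle lies flat and centred on the feed bed at (320,100), about 129 mm before the nip, so the tip is about 21 mm past it. The arm is clear, so I'm handing in.

```bash
python3 -c "
from plant import *
print(close_job())"
```

```text
the job is handed in; nothing more can be done
None
```

The job is handed in at about 43 s: the red 4 mm gauge lies flat, nipped under the middle of the roller, its tip about 21 mm past the nip. The last pull slid it at about 5.5 N; an earlier turn had nipped it to about 13 N of drag (below the 20 N limit) before I backed off.

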